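Pack the baking measures into their drawer insert

ROBOT

A 7-joint arm with a two-finger parallel gripper is mounted at the origin on a cart in front of the work surface, level with it; the furniture and walls round the work are solid. World frame = base frame: x ahead of the robot, y to its left, z up, the work surface at z = 0. Lengths are in m, angles in rad, forces in N, time in s.
With the tool pointing down it reaches from about 0.4 to 0.85 m from the base axis. Payload 10.4 kg.
Tool frame: the origin (TCP) lies on the centre line of the jaws, within the pads' length; the fingertips stand 14 mm ahead of it and the grasp point (between the pads) lies 5 mm behind it (tip_reach is the z of the fingertips in the tool frame, in m); z points along the fingers, x is the direction in which the jaws open and shut, and the axes are right-handed (so a half turn about z gives the same grasp; the last joint's range is limited). The gripper opens to 87 mm and grips with 3 to 60 N. Pads are 19 mm wide; open, the fingers measure 117 mm over their backs; the gripper's body (75 mm by 190 mm) begins 51 mm behind the grasp point.
Start: joints at [-1.276, 0.332, -0.065, 1.46, 0.022, 1.35, -0.088], TCP at [0.195, 0.594, 0.237] pointing down, gripper open.
Joint ranges: [-2.6, 2.6], [-0.5, 2.12], [-1.47, 1.34], [0.16, 2.42], [-1.27, 4.41], [0.06, 2.06], [-2.6, 2.6]. Speed limits (rad/s): [2.22, 2.22, 2.79, 2.79, 3.14, 3.14, 3.14].

INTERFACE

Orientations are given as a unit quaternion [x, y, z, w].
In Python, from bench import * gives the robot as it stands.
- The arm moves only by the tool carry_out, never from a script. Its argument "rows" is a list of rows, each a list of 5 numbers: the closure, from -1 (fully open) to 1 (shut), so that 0 is half open, then the shift along the tool's x, y, z in units of 30 mm (1.0 is 30 mm), then the turn about the tool's z in units of 5 degrees (1.0 is 5 degrees). In form: [[jaw, x, y, z, turn], ...]. A call has 1 to 20 rows; each row shifts and turns the pose as measured when the row begins, along the tool's axes as they then stand; what a row does not reach is not made up. A row lasts 1/12 s, in which the tool goes at most 41.7 mm and 7.16 degrees, less where a joint would pass 70% of its speed; a pose out of reach is approached as far as the arm can. A call is refused whole if a number of a shift passes 1 or a number of a turn 1, either way. A call with a gripper value outside its range is refused whole. The fingers move at their own pace and stop on an object; "force" is the grip in N (left out, the last holds). Time passes only in rows, so rows that do not move let the fingers close. It gives the time, the measured TCP pose, the force and the opening at its end, in the units of the state.
- read_state(): the state, without advancing time (a new reading comes with each control period).
- camera(name): name is "scene" or "top" or "wrist"; returns the picture (384x512x3 uint8, blue, green, red); there is no depth.
- camera_info(name): a dict with "fx", "fy", "cx", "cy" (pixels), "extrinsics" (4x4, takes a point from camera to world coordinates); the wrist camera has in their place "tool_from_camera" (4x4, takes a point from camera to tool coordinates, whose origin is the TCP and whose axes are the tool frame's). Camera axes: x right, y down, z forward; pixel columns grow to the right and rows downward; lengths in m; the calibration is good to about 2 mm. A picture is of the moment at which its call begins: read the wrist's pose just before it. camera_info takes no time and is no camera call.
- close_job(): hands the job in, once; it reports no verdict.
Trained networks look in the newest picture that a camera, given by its name, has taken for a name from the list of things; names that differ only in an ending like _2 or _b are one class to them, and where a whole thing is asked for, a point or a joint stands for the part that bears it (a point fixed in the world has none). Each returns a list of dicts, best first, with "conf" (0 to 1); they miss things now and then, are a little off and sometimes report something else, mostly with a low value. They report only what shows in the picture. A call takes as long as a camera call. They do not tell look-alikes from the thing itself.
- recognise(query, camera): "box" ([centre column, centre row, width, height] in pixels, round what is visible of it).
- silhouettes(query, camera): "mask" (384x512 bool, what is visible of it) and "box" ([centre column, centre row, width, height] in pixels, round what is visible of it).
- pinpoint(query, camera): "xy" ([column, row] in pixels: a listed point, or the origin of a listed thing).
The state is a dict: "time": time; "joint_positions": joint angles; "joint_vel": joint speeds; "joint_torque": joint torques, N m; "ee_pos": TCP position; "eef_rot": TCP orientation; "ft_force": force on the tool from outside, world axes, zero at the start; "torque": the same for the moment, N m; "width": finger opening in m.
Only numpy, scipy, OpenCV 4.12 (cv2) and the standard library are available. Lean on these libraries where they do the work, as an engineer would, in place of code of your own. Each camera call takes 0.05 s, during which the arm holds its last target. There are 200 camera calls.

TASK

Put the baking kit back in the two-bay wooden insert tray: the three steel measuring cups nested inside one another in the larger, square bay, and the kitchen timer upright in the smaller bay. Fan the cups' handles apart so that no handle lies on another and every cup sits level and right down in the one below it. The coffee scoop and the little butter pan are not part of the kit: leave them standing where they are.

Things in the scene. Friction and masses are not known exactly. Their poses are not given: they have to be found in the camera images.
- cup_large_mid (a point): Largest of three tapered steel measuring cups: rim 94, base 74, height 42, wall and floor 3 mm. Point on its axis half-way up (21 mm above the underside), z up, x out along the handle: a level flat bar 12 wide, 8 thick, centre 51 mm above the underside, ending in an open eye 110 mm from the axis. Pinch it across, 80 mm from the axis (clear of all rims when nested). 
- cup_medium_mid (a point): Middle of three tapered steel measuring cups: rim 68, base 54, height 38, wall and floor 3 mm. Point on its axis half-way up (19 mm above the underside), z up, x out along the handle: a level flat bar 12 wide, 8 thick, centre 47 mm above the underside, ending in an open eye 110 mm from the axis. Pinch it across, 80 mm from the axis (clear of all rims when nested). Stands in the largest, 7 mm of play round it.
- cup_small_mid (a point): Smallest of three tapered steel measuring cups: rim 44, base 34, height 34, wall and floor 3 mm. Point on its axis half-way up (17 mm above the underside), z up, x out along the handle: a level flat bar 12 wide, 8 thick, centre 43 mm above the underside, ending in an open eye 110 mm from the axis. Pinch it across, 80 mm from the axis (clear of all rims when nested). Stands in the middle one, 7 mm of play round it.
- timer_mid (a point): white round wind-up kitchen timer, 68 mm across and 58 mm high; a 63 mm dial from 22 to 41 mm up, and on top of it a round knob 35 mm across from 41 to 58 mm up, to pick it up by (nothing turns). The point is on its axis, 29 mm above its underside; z up.
- tray: Low light-wood insert, fixed, 120 mm (x) by 216 mm (y), walls 26 high and 6 thick, floor 5 mm thick, cork-lined. Origin at the middle of its underside, z up. A cross wall makes a square bay 108 x 108 mm for the cups, centred at y = +48 mm, and a bay 108 (x) by 90 mm (y) for the timer, centred at y = -57 mm. Handles stick out above the walls; over the smaller bay they would be in the timer's way.
- coffee_scoop_mid (a point): steel coffee scoop, a look-alike that stays where it is: a straight, narrow beaker 44 mm across and 56 mm high with a thin round wire handle, no eye, reaching 111 mm from the axis, 58 mm up. The point is on the beaker's axis, 28 mm up; z up, x along the handle.
- butter_pan_mid (a point): steel butter pan, a look-alike that stays where it is: a straight-sided pan 74 mm across and 45 mm high with a pouring lip and a round, rising dark-wood handle reaching 112 mm from the axis, up to 66 mm up. The point is on the pan's axis, 22.5 mm up; z up, x along the handle.
Not all that is in view belongs to the job. What is shaped like the part that bears timer_mid but blue or green is not meant.

How it is judged:
At the end, for the whole second after the job is handed in: Large cup in the square bay (18 mm), middle cup in it, smallest in that (axes within 12 mm), timer in the small bay (24 mm along x, 15 along y), each within 4 mm of seated height, upright within 0.08 rad, at rest; scoop and butter pan upright within 20 mm of their starts (x of cup_large_mid in the frame of tray between -0.018 and 0.018 m and y of cup_large_mid in the frame of tray between 0.03 and 0.066 m and z of cup_large_mid in the frame of tray between 0.022 and 0.03 m and horizontal distance between cup_medium_mid and cup_large_mid below 0.012 m and horizontal distance between cup_small_mid and cup_medium_mid below 0.012 m and z of cup_medium_mid in the frame of tray between 0.023 and 0.031 m and z of cup_small_mid in the frame of tray between 0.024 and 0.032 m and x of timer_mid in the frame of tray between -0.024 and 0.024 m and y of timer_mid in the frame of tray between -0.072 and -0.042 m and z of timer_mid in the frame of tray between 0.03 and 0.038 m and angle between each of cup_large_mid, cup_medium_mid, cup_small_mid, timer_mid, coffee_scoop_mid, butter_pan_mid's own z axis and vertical below 0.08 rad and distance of each of coffee_scoop_mid, butter_pan_mid from where it was at the start of the episode below 0.02 m and linear speed of each of cup_large, cup_medium, cup_small, timer below 0.02 m/s); the robot touches nothing.
It fails at once if the coffee scoop or the butter pan is lifted, knocked over or pushed aside (more than 40 mm) (distance of any of coffee_scoop_mid, butter_pan_mid from where it was at the start of the episode above 0.04 m).
It also fails if it takes over 125 s, if anything falls off the work surface, if the arm or the gripper's body presses on something with over 40 N, if the wrist force passes 120 N, or if a joint passes its speed limit or range.

## Working session

There is one attempt and no reset: what is moved stays moved. The work goes in short steps, Python scripts to look and compute and a tool call to move; the robot and the scene stay as the last step left them, time stands still between calls to the robot, and variables do not carry over. Pictures are saved under pics/ and viewed, about 12 in all and at most 16, crops included, and the job is handed in when it is done.

Besides the shell and the picture viewer there is one more tool, called after "Call:" as name(argument=value, ...) on one line, values as JSON. carry_out: Moves the arm, as the interface text tells. Its arguments: {"type":"object","properties":{"rows":{"type":"array","items":{"type":"array","items":{"type":"number"}}},"force":{"type":"number"}},"required":["rows"]}

```bash
ls; mkdir -p pics; python3 - <<'E'
from bench import *
import cv2
s=read_state(); print(s['time'],s['ee_pos'],s['eef_rot'],s['width'])
for n in ('top','scene'):
    im=camera(n); cv2.imwrite(f'pics/{n}0.png',cv2.resize(im,(800,600)))
    i=camera_info(n); print(n,i['fx'],i['cx'],i['cy'],i['extrinsics'])
print(camera_info('wrist'))
for q in ['cup_large_mid','cup_medium_mid','cup_small_mid','timer_mid','tray','coffee_scoop_mid','butter_pan_mid']:
    for c in ('top','scene'): print(q,c,[(round(d['conf'],2),[round(float(v)) for v in d['xy']]) for d in pinpoint(q,c)])
E
```

```text
pics
0.0 [0.19518981 0.5933501  0.23575378] [ 8.10078682e-01  5.86320759e-01 -5.50254020e-04  4.40752762e-04] 0.08711008432243052
top 469.1632358420192 253.25841331957582 193.91926029715756 [[ 0.0366571  -0.97820017  0.20440326  0.2129559 ]
 [-0.99932392 -0.03645974  0.00473275 -0.04909362]
 [ 0.00282292 -0.20443855 -0.97887533  1.47713836]
 [ 0.          0.          0.          1.        ]]
scene 444.3092086887138 245.49904265007197 186.99326057937557 [[ 0.92255981  0.34459612 -0.17359989  0.72877426]
 [ 0.38583378 -0.81925002  0.42421894 -0.57808258]
 [ 0.00396249 -0.45834804 -0.88876396  1.1820296 ]
 [ 0.          0.          0.          1.        ]]
{'fx': 312.773955441231, 'fy': 312.773955441231, 'cx': 251.70185367553555, 'cy': 186.13033462487442, 'tool_from_camera': array([[ 9.99999604e-01,  1.07731491e-04,  8.83100113e-04,
         1.08546628e-04],
       [-3.72509689e-04,  9.52138525e-01,  3.05666634e-01,
        -8.39539370e-02],
       [-8.07903717e-04, -3.05666842e-01,  9.52138188e-01,
        -1.47094599e-01],
       [ 0.00000000e+00,  0.00000000e+00,  0.00000000e+00,
         1.00000000e+00]])}
cup_large_mid top [(0.97, [280, 150]), (0.72, [326, 161])]
cup_large_mid scene [(0.79, [281, 237])]
cup_medium_mid top [(0.97, [324, 161])]
cup_medium_mid scene [(0.71, [255, 282])]
cup_small_mid top [(0.84, [303, 203])]
cup_small_mid scene [(0.83, [218, 243])]
timer_mid top [(0.88, [360, 241]), (0.64, [345, 213]), (0.62, [325, 256])]
timer_mid scene [(0.86, [146, 274]), (0.69, [153, 240])]
tray top []
tray scene [(0.81, [289, 118])]
coffee_scoop_mid top [(0.72, [255, 188]), (0.18, [329, 162])]
coffee_scoop_mid scene [(0.78, [257, 203]), (0.67, [312, 195])]
butter_pan_mid top [(0.6, [233, 140])]
butter_pan_mid scene [(0.96, [311, 195]), (0.58, [290, 122])]
```

View pics/top0.png

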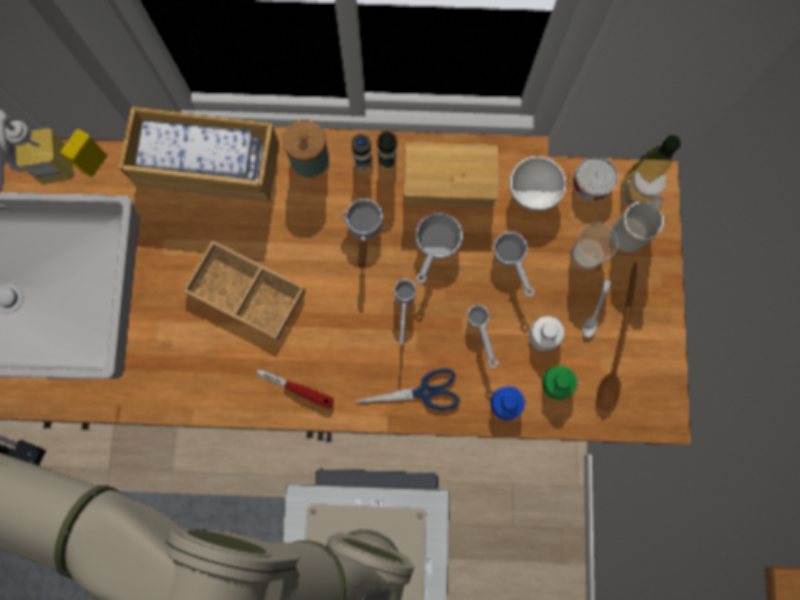

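View pics/scene0.png

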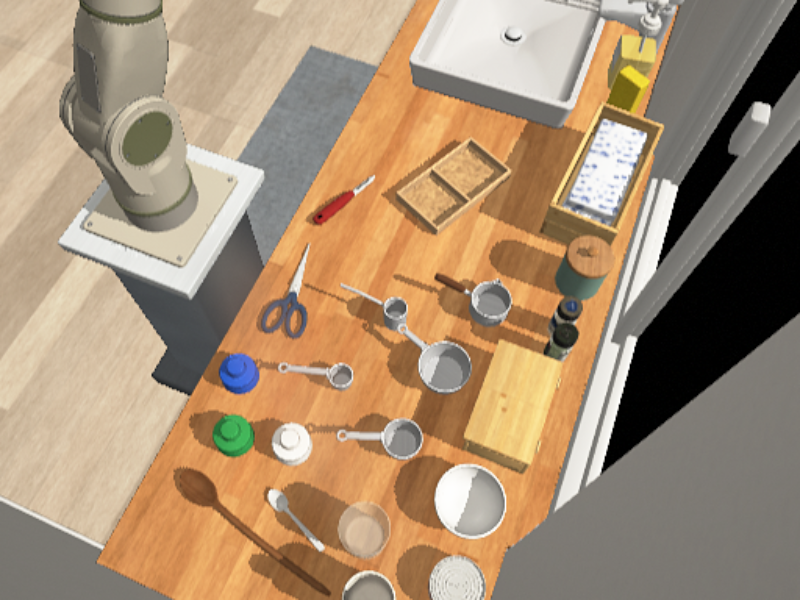

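I've matched each object to its place in the top view (800-wide picture):
- **Large cup:** (439,236), flat bar with an eye at (421,279).
- **Medium cup:** (510,247), eye at (529,291).
- **Small cup:** (478,316), eye at (492,364).
- **Timer:** the white one at (547,333). Blue (508,403) and green (561,381) are not meant.
- **Scoop:** (404,291), a tall narrow beaker with a wire handle and no eye.
- **Butter pan:** (364,217), lip and dark-wood handle.
- **Tray:** centre near (245,290). The larger bay is on the left, which is world +y.

I'll confirm these in an enlarged crop with the calibrated positions drawn in.

```bash
cat > h.py <<'E'
from bench import *
import numpy as np, cv2
from scipy.spatial.transform import Rotation as R
def ray(n,px,z,pose=None):
    i=camera_info(n)
    E=pose@i['tool_from_camera'] if n=='wrist' else i['extrinsics']
    d=E[:3,:3]@[(px[0]-i['cx'])/i['fx'],(px[1]-i['cy'])/i['fy'],1]
    return E[:3,3]+d*(z-E[2,3])/d[2]
def proj(n,p,pose=None):
    i=camera_info(n)
    E=pose@i['tool_from_camera'] if n=='wrist' else i['extrinsics']
    c=np.linalg.inv(E)@np.append(p,1); return np.array([i['fx']*c[0]/c[2]+i['cx'],i['fy']*c[1]/c[2]+i['cy']])
def pose():
    s=read_state(); T=np.eye(4); T[:3,:3]=R.from_quat(s['eef_rot']).as_matrix(); T[:3,3]=s['ee_pos']; return T
def go(p,yaw=None,T=None):
    """print tool-frame shift (units 30mm) BEFORE and AFTER the turn, and turn units"""
    T=pose() if T is None else T
    psi=np.degrees(np.arctan2(T[1,0],T[0,0])); d=np.array(p)-T[:3,3]
    t=0
    if yaw is not None: t=-((yaw-psi+90)%180-90)
    a=T[:3,:3].T@d/.03; b=R.from_euler('z',-t,degrees=True).apply(a)
    print('tcp',T[:3,3].round(4),'yaw %.1f'%psi,'| shift first',a.round(2),'| turn units %.2f'%(t/5),'| shift after turn',b.round(2))
E
python3 - <<'E'
from h import *
P={'large':((439,236),(421,279),.042,.051),'medium':((510,247),(529,291),.038,.047),'small':((478,316),(492,364),.034,.043)}
im=cv2.imread('pics/top0.png'); 
for k,(c,e,zc,ze) in P.items():
    C=ray('top',np.array(c)*.64,zc); Ee=ray('top',np.array(e)*.64,ze)
    print(k,C.round(3),Ee.round(3),'len',np.hypot(*(Ee-C)[:2]).round(3),'ang',np.degrees(np.arctan2(*(Ee-C)[1::-1])).round(1))
for k,c,z in (('timer',(547,330),.058),('scoop',(405,288),.056),('scoopend',(402,343),.058),('pan',(365,216),.045),('panend',(362,265),.066)): print(k,ray('top',np.array(c)*.64,z).round(3))
Cn=[ray('top',np.array(c)*.64,.026) for c in ((212,243),(302,290),(278,349),(187,293))]
print(np.array(Cn).round(3)); c=np.mean(Cn,0); v=(Cn[0]+Cn[3]-Cn[1]-Cn[2])[:2]; print('tray',c,np.hypot(*v)/2,'y axis ang',np.degrees(np.arctan2(v[1],v[0])))
im=camera('top'); cr=cv2.resize(im[120:280,110:390],(800,457),interpolation=cv2.INTER_CUBIC)
def mk(p,col=(0,0,255)):
    q=proj('top',p); cv2.drawMarker(cr,tuple(int(x) for x in ((q-[110,120])*800/280)),col,0,12,1)
for k,(cc,e,zc,ze) in P.items(): mk(ray('top',np.array(cc)*.64,zc))
mk(c)
cv2.imwrite('pics/crop1.png',cr)
for q in ['cup_large_mid','cup_medium_mid','cup_small_mid']:
    print(q,[(round(d['conf'],2),np.round(d['box']).tolist()) for d in recognise(q,'top')])
print([(round(d['conf'],2),np.round(d['box']).tolist()) for d in recognise('timer_mid','top')],[(round(d['conf'],2),np.round(d['box']).tolist()) for d in recognise('tray','top')])
E
```

```text
large [ 0.655 -0.125  0.042] [ 0.562 -0.091  0.051] len 0.1 ang 159.9
medium [ 0.639 -0.271  0.038] [ 0.546 -0.308  0.047] len 0.1 ang -158.2
small [ 0.494 -0.208  0.034] [ 0.397 -0.236  0.043] len 0.101 ang -164.0
timer [ 0.466 -0.341  0.058]
scoop [ 0.541 -0.06   0.056]
scoopend [ 0.43  -0.057  0.058]
pan [0.691 0.027 0.045]
panend [0.582 0.028 0.066]
[[0.628 0.34  0.026]
 [0.536 0.149 0.026]
 [0.414 0.189 0.026]
 [0.521 0.381 0.026]]
tray [0.52452202 0.26485871 0.026     ] 0.2159828812496176 y axis ang 62.50952382305107
cup_large_mid [(0.79, [285.0, 157.0, 30.0, 45.0])]
cup_medium_mid [(0.94, [330.0, 165.0, 22.0, 36.0])]
cup_small_mid [(0.49, [308.0, 210.0, 18.0, 38.0])]
[(0.78, [357.0, 244.0, 26.0, 20.0]), (0.62, [348.0, 213.0, 20.0, 20.0]), (0.55, [326.0, 257.0, 21.0, 21.0])] [(0.69, [157.0, 187.0, 80.0, 65.0])]
```

View pics/crop1.png

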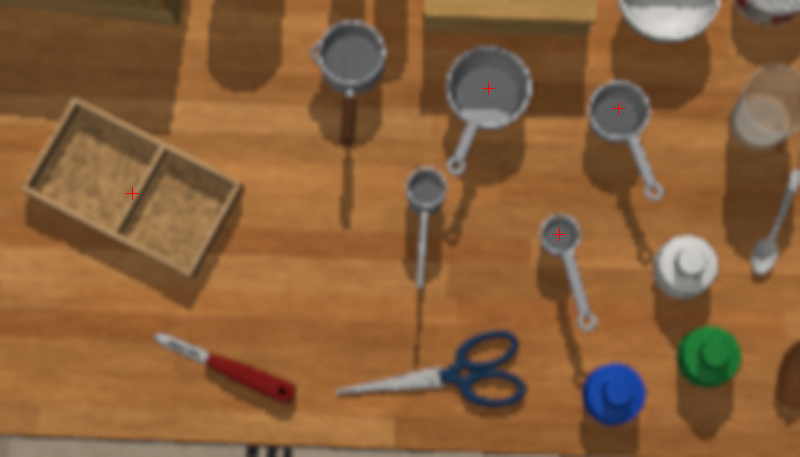

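The crop confirms that all the identities match their descriptions. Next I'll move above the tray for a closer look.

```bash
python3 -c "
from h import *
go([.47,.27,.26],0)"
```

```text
tcp [0.1953 0.5937 0.2366] yaw 71.8 | shift first [-7.39 12.07 -0.78] | turn units 14.36 | shift after turn [ 9.16 10.79 -0.78]
```

Call:
carry_out(rows=[[-1,-0.57,0.93,-0.06,0],[-1,-0.57,0.93,-0.06,0],[-1,-0.57,0.93,-0.06,0],[-1,-0.57,0.93,-0.06,0],[-1,-0.57,0.93,-0.06,0],[-1,-0.57,0.93,-0.06,0],[-1,-0.57,0.93,-0.06,0],[-1,-0.57,0.93,-0.06,0],[-1,-0.57,0.93,-0.06,0],[-1,-0.57,0.93,-0.06,0],[-1,-0.57,0.93,-0.06,0],[-1,-0.57,0.93,-0.06,0],[-1,-0.57,0.93,-0.06,0],[-1,0,0,0,0]])

```text
time: 2.27
ee_pos: [0.4804, 0.2554, 0.2603]
eef_rot: [0.808, 0.589, 0.001, -0.001]
ft_force: [-0.5, -0.7, -0.3]
width: 0.087
```

```bash
python3 - <<'E'
from h import *
T=pose(); im=camera('wrist'); cv2.imwrite('pics/w1.png',cv2.resize(im,(800,600))); np.save('Tw1.npy',T); go([.466,-.341,.26],0)
E
```

```text
tcp [0.4786 0.258  0.2602] yaw 72.3 | shift first [-19.15   5.68  -0.07] | turn units 14.46 | shift after turn [-0.42 19.97 -0.07]
```

View pics/w1.png

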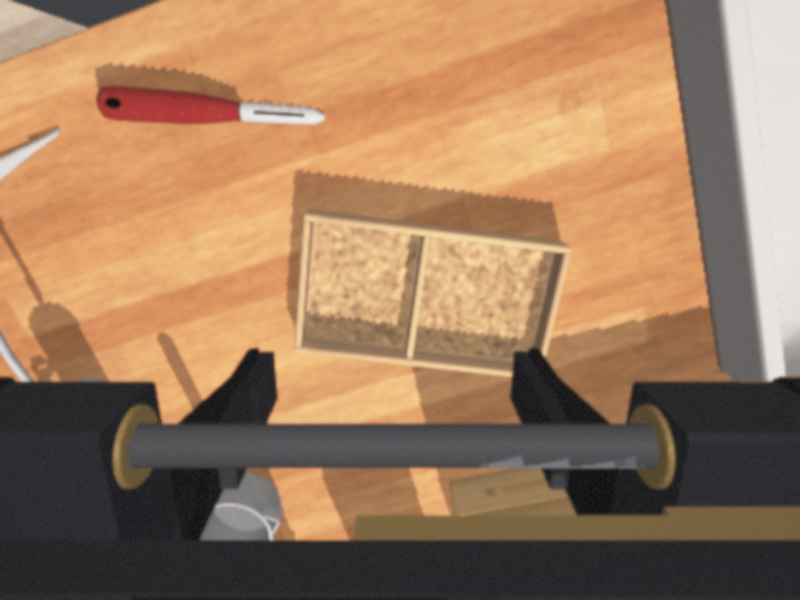

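```bash
python3 - <<'E'
from h import *
from scipy.optimize import least_squares
T=np.load('Tw1.npy')
px=np.array([(306,213),(570,245),(541,375),(297,348)])*.64
W=np.array([ray('wrist',p,.026,T) for p in px])[:,:2]; print(W.round(3))
# tray corners: right= +y, bottom of picture = far (+x world)
L=np.array([(-.06,-.108),(-.06,.108),(.06,.108),(.06,-.108)])
f=lambda q:((L@np.array([[np.cos(q[2]),np.sin(q[2])],[-np.sin(q[2]),np.cos(q[2])]])+q[:2])-W).ravel()
r=least_squares(f,[.52,.26,-.45]); print(r.x,np.degrees(r.x[2]),f(r.x).round(3))
q=r.x
for l in ((0,.048),(0,-.057),(0,-.009)): print(l,(np.array(l)@np.array([[np.cos(q[2]),np.sin(q[2])],[-np.sin(q[2]),np.cos(q[2])]])+q[:2]).round(4))
for p in ((422,234),(408,358)): print(ray('wrist',np.array(p)*.64,.026,T).round(3))
E
```

```text
[[0.436 0.199]
 [0.524 0.39 ]
 [0.63  0.343]
 [0.541 0.151]]
[ 0.53262066  0.27105503 -0.43147009] -24.72141499720289 [-0.003 -0.001 -0.001  0.004  0.002  0.001  0.001 -0.003]
(0, 0.048) [0.5527 0.3147]
(0, -0.057) [0.5088 0.2193]
(0, -0.009) [0.5289 0.2629]
[0.479 0.281 0.026]
[0.579 0.238 0.026]
```

Call:
carry_out(rows=[[-1,-0.96,0.28,0,0],[-1,-0.96,0.28,0,0],[-1,-0.96,0.28,0,0],[-1,-0.96,0.28,0,0],[-1,-0.96,0.28,0,0],[-1,-0.96,0.28,0,0],[-1,-0.96,0.28,0,0],[-1,-0.96,0.28,0,0],[-1,-0.96,0.28,0,0],[-1,-0.96,0.28,0,0],[-1,-0.96,0.28,0,0],[-1,-0.96,0.28,0,0],[-1,-0.96,0.28,0,0],[-1,-0.96,0.28,0,0],[-1,-0.96,0.28,0,0],[-1,-0.96,0.28,0,0]])

```text
time: 3.65
ee_pos: [0.4688, -0.2209, 0.257]
eef_rot: [0.798, 0.602, 0.005, -0.004]
ft_force: [0.0, 0.3, -0.4]
width: 0.087
```

Call:
carry_out(rows=[[-1,0,0,0,1],[-1,0,0,0,1],[-1,0,0,0,1],[-1,0,0,0,1],[-1,0,0,0,1],[-1,0,0,0,1],[-1,0,0,0,1],[-1,0,0,0,1],[-1,0,0,0,1],[-1,0,0,0,1],[-1,0,0,0,1],[-1,0,0,0,1],[-1,0,0,0,1],[-1,0,0,0,1],[-1,0,0,0,0]])

```text
time: 4.9
ee_pos: [0.4727, -0.2133, 0.2568]
eef_rot: [1.0, 0.011, 0.003, -0.008]
ft_force: [0.0, -0.4, -0.4]
width: 0.0875
```

```bash
python3 - <<'E'
from h import *
T=pose(); im=camera('wrist'); cv2.imwrite('pics/w2.png',cv2.resize(im,(800,600))); np.save('Tw2.npy',T); go([.466,-.341,.12],0,T)
print(pinpoint('timer_mid','wrist'))
E
```

```text
tcp [ 0.4727 -0.2133  0.2568] yaw 1.2 | shift first [-0.34  4.32  4.49] | turn units 0.24 | shift after turn [-0.25  4.33  4.49]
[{'xy': [171.1, 274.1], 'conf': 0.95}, {'xy': [137.3, 202.2], 'conf': 0.77}, {'xy': [244.1, 253.6], 'conf': 0.61}]
```

View pics/w2.png

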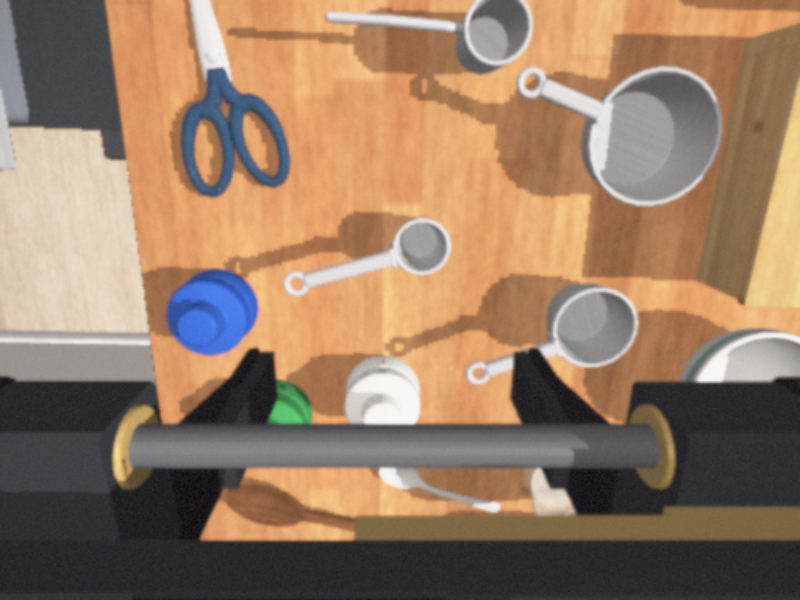

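```bash
python3 - <<'E'
from h import *
T=np.load('Tw2.npy')
P={'large':((652,136),(532,82),.042,.051),'medium':((594,327),(479,373),.038,.047),'small':((422,247),(296,284),.034,.043)}
for k,(c,e,zc,ze) in P.items():
    C=ray('wrist',np.array(c)*.64,zc,T)[:2]; E=ray('wrist',np.array(e)*.64,ze,T)[:2]
    u=(E-C)/np.hypot(*(E-C)); print(k,C.round(3),E.round(3),'len',np.hypot(*(E-C)).round(3),'ang',np.degrees(np.arctan2(u[1],u[0])).round(1),'grip from eye',(E-u*.024).round(4),'from axis',(C+u*.08).round(4))
t=ray('wrist',(244.1,253.6),.029,T);print('timer',t)
go([t[0],t[1],.14],0)
E
```

```text
large [ 0.657 -0.123] [ 0.565 -0.09 ] len 0.097 ang 160.5 grip from eye [ 0.5877 -0.0981] from axis [ 0.5812 -0.0958]
medium [ 0.638 -0.27 ] [ 0.546 -0.308] len 0.099 ang -157.5 grip from eye [ 0.5681 -0.2984] from axis [ 0.5636 -0.3003]
small [ 0.497 -0.208] [ 0.4   -0.237] len 0.101 ang -163.2 grip from eye [ 0.4232 -0.2299] from axis [ 0.4202 -0.2309]
timer [ 0.46725097 -0.34007127  0.029     ]
tcp [ 0.4726 -0.2135  0.2567] yaw 1.6 | shift first [-0.32  4.27  3.82] | turn units 0.33 | shift after turn [-0.2   4.28  3.82]
```

Call:
carry_out(rows=[[-0.4,-0.06,0.86,0.8,0.3],[-0.4,-0.06,0.86,0.8,0],[-0.4,-0.06,0.86,0.8,0],[-0.4,-0.06,0.86,0.8,0],[-0.4,-0.06,0.86,0.6,0],[-0.4,0,0,0,0],[-0.4,0,0,0,0]])

```text
time: 5.58
ee_pos: [0.4705, -0.3414, 0.1357]
eef_rot: [1.0, 0.017, 0.005, -0.009]
ft_force: [-0.6, -0.2, 0.4]
width: 0.0616
```

```bash
python3 -c "
from h import *
print(read_state()['width']);go([.4672,-.3401,.059],0)"
```

```text
0.061596070280918666
tcp [ 0.4705 -0.3414  0.1357] yaw 2.0 | shift first [-0.13 -0.    2.56] | turn units 0.39 | shift after turn [-0.13  0.    2.56]
```

Call:
carry_out(rows=[[-0.4,-0.1,0,0.8,0],[-0.4,0,0,0.8,0],[-0.4,0,0,0.6,0],[-0.4,0,0,0.3,0],[-0.4,0,0,0.06,0],[-0.4,0,0,0,0]])

```text
time: 6.08
ee_pos: [0.4725, -0.3367, 0.0598]
eef_rot: [1.0, 0.025, 0.008, -0.009]
ft_force: [-0.3, -0.0, 0.4]
width: 0.0611
```

Call:
carry_out(rows=[[0.6,0,0,0,0],[0.6,0,0,0,0],[0.6,0,0,0,0],[0.6,0,0,0,0],[0.6,0,0,0,0],[0.6,0,0,0,0],[0.6,0,0,0,0],[0.6,0,0,0,0]], force=25)

```text
time: 6.75
ee_pos: [0.4752, -0.3371, 0.0649]
eef_rot: [1.0, 0.026, 0.011, -0.008]
ft_force: [-0.4, -0.6, -1.0]
width: 0.0279
```

```bash
python3 - <<'E'
from h import *
print(read_state()['width'],read_state()['ft_force']);go([.4672,-.3401,.057],0)
a=camera('scene')[230:330,120:260]; b=camera('top')[185:285,290:430]
cv2.imwrite('pics/a3.png',cv2.resize(np.hstack([a,b]),(800,286),interpolation=cv2.INTER_CUBIC))
E
```

```text
0.02793771266738059 [-0.42509718 -0.64928224 -1.02327319]
tcp [ 0.4752 -0.3371  0.0649] yaw 3.0 | shift first [-0.28  0.09  0.26] | turn units 0.60 | shift after turn [-0.27  0.1   0.26]
```

View pics/a3.png

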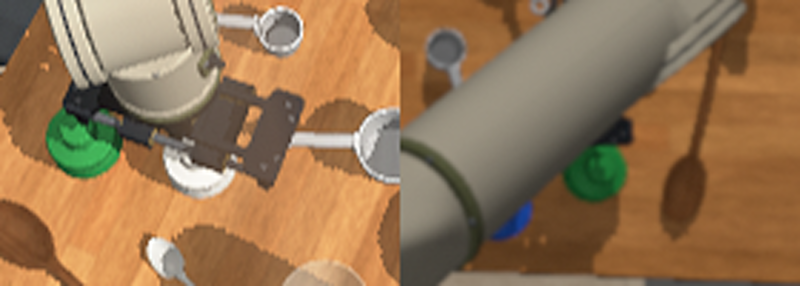

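Call:
carry_out(rows=[[0.6,0,0,0,0]])

```text
time: 6.93
ee_pos: [0.4751, -0.337, 0.0647]
eef_rot: [1.0, 0.026, 0.011, -0.008]
ft_force: [-0.0, 1.2, -1.2]
width: 0.0284
```

Call:
carry_out(rows=[[-0.4,0,0,0,0],[-0.4,0,0,0,0],[-0.4,0,0,0,0],[-0.4,-0.1,0.1,0.15,0],[-0.4,-0.1,0,0.1,0],[-0.4,0,0,0.03,0],[-0.4,0,0,0,0]])

```text
time: 7.52
ee_pos: [0.4689, -0.3409, 0.0553]
eef_rot: [1.0, 0.026, 0.011, -0.008]
ft_force: [0.3, 1.3, 0.0]
width: 0.0594
```

```bash
python3 - <<'E'
from h import *
T=pose(); im=camera('wrist');cv2.imwrite('pics/w4.png',im)
print(pinpoint('timer_mid','wrist')); print('expected px',proj('wrist',[.4672,-.3401,.029],T), 'knob top of tcp', proj('wrist',T[:3,3],T))
go([.4672,-.3401,.057],0,T); print(read_state()['ft_force'],read_state()['width'])
E
```

```text
[{'xy': [260.9, 236.9], 'conf': 0.71}]
expected px [246.92295175 230.53048916] knob top of tcp [250.47291318 253.19184049]
tcp [ 0.4689 -0.3409  0.0553] yaw 3.0 | shift first [-0.05 -0.03 -0.06] | turn units 0.60 | shift after turn [-0.06 -0.03 -0.06]
[ 0.33124142  0.44817378 -0.32813411] 0.06082720129358999
```

View pics/w4.png

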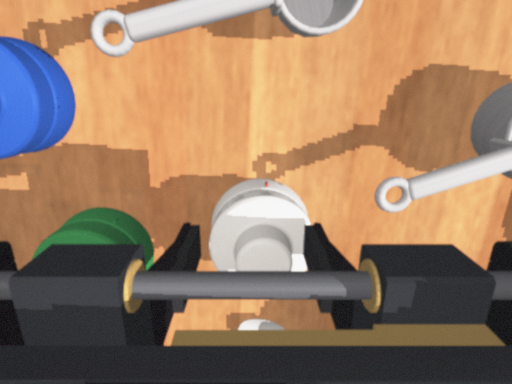

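The knob is centred about 6 mm to the +x side at column 264, and it is about 28 mm wide near the top. The earlier 28 mm grip was therefore genuine, so I'll recentre and regrip.

Call:
carry_out(rows=[[-0.4,0.18,0,-0.05,0],[-0.4,0,0,0,0],[0.6,0,0,0,0],[0.6,0,0,0,0],[0.6,0,0,0,0],[0.6,0,0,0,0],[0.6,0,0,0,0],[0.6,0,0,0,0],[0.6,0,0,0,0]], force=30)

```text
time: 8.37
ee_pos: [0.4758, -0.3403, 0.0577]
eef_rot: [1.0, 0.027, 0.011, -0.008]
ft_force: [-0.6, -0.1, -1.0]
width: 0.0314
```

Call:
carry_out(rows=[[0.6,0,0,-0.2,0],[0.6,0,0,-0.4,0],[0.6,0,0,-0.6,0],[0.6,0,0,-0.8,0],[0.6,0,0,-1,0],[0.6,0,0,-1,0],[0.6,0,0,0,0]])

```text
time: 8.95
ee_pos: [0.4706, -0.3425, 0.1857]
eef_rot: [1.0, 0.025, 0.009, -0.008]
ft_force: [0.9, -0.8, -1.5]
width: 0.0311
```

```bash
python3 - <<'E'
from h import *
print(read_state()['width'],read_state()['ft_force']);go([.5088,.2193,.2],0)
a=camera('scene')[200:330,90:290]; b=camera('wrist')
cv2.imwrite('pics/a5.png',np.hstack([cv2.resize(a,(400,260)),cv2.resize(b,(347,260))]))
E
```

```text
0.0310548650597148 [ 0.85104817 -0.80409912 -1.48141134]
tcp [ 0.4706 -0.3425  0.1857] yaw 2.9 | shift first [  2.23 -18.64  -0.14] | turn units 0.58 | shift after turn [  1.28 -18.73  -0.14]
```

View pics/a5.png

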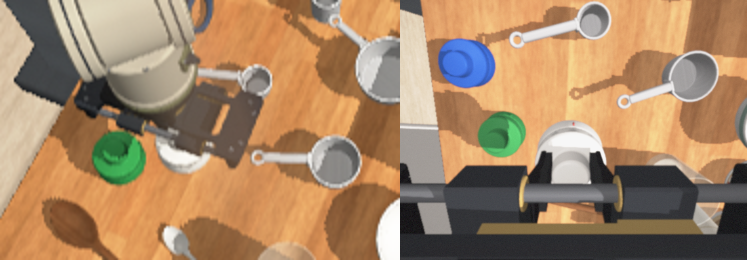

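Call:
carry_out(rows=[[0.6,0.12,-0.6,-0.3,0],[0.6,0.12,-0.9,-0.3,0],[0.6,0.12,-0.97,-0.2,0],[0.6,0.12,-0.97,0,0],[0.6,0.12,-0.97,0,0],[0.6,0.12,-0.97,0,0],[0.6,0.12,-0.97,0,0],[0.6,0.12,-0.97,0,0],[0.6,0.12,-0.97,0,0],[0.6,0.12,-0.97,0,0],[0.6,0.12,-0.97,0,0],[0.6,0.12,-0.97,0,0],[0.6,0.12,-0.97,0,0],[0.6,0.12,-0.97,0,0],[0.6,0.12,-0.97,0,0],[0.6,0.12,-0.97,0,0],[0.6,0.12,-0.97,0,0],[0.6,0.12,-0.97,0,0],[0.6,0.12,-0.5,0,0],[0.6,0,0,0,0]])

```text
time: 10.72
ee_pos: [0.497, 0.2118, 0.1967]
eef_rot: [1.0, 0.024, -0.009, -0.007]
ft_force: [-1.2, -0.4, -1.7]
width: 0.031
```

```bash
python3 - <<'E'
from h import *
print(read_state()['width']);go([.5088,.2193,.064])
T=pose(); cv2.imwrite('pics/w6.png',camera('wrist')); np.save('Tw6.npy',T)
E
```

```text
0.031012960733235832
tcp [0.497  0.2118 0.1967] yaw 2.8 | shift first [ 0.49 -0.17  4.42] | turn units 0.00 | shift after turn [ 0.49 -0.17  4.42]
```

View pics/w6.png

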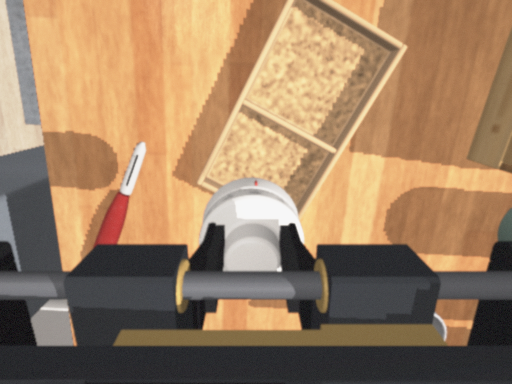

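```bash
python3 - <<'E'
from h import *
from scipy.optimize import least_squares
T=np.load('Tw6.npy')
px=[(405,46),(202,182),(242,103),(340,153)]; L=np.array([(.06,.108),(-.06,-.108),(-.06,-.009),(.06,-.009)])
W=np.array([ray('wrist',p,.026,T) for p in px])[:,:2]
M=lambda q,l:np.asarray(l)@np.array([[np.cos(q[2]),np.sin(q[2])],[-np.sin(q[2]),np.cos(q[2])]])+q[:2]
r=least_squares(lambda q:(M(q,L)-W).ravel(),[.53,.27,-.43]); q=r.x
print(q,np.degrees(q[2]),r.fun.round(3)); print(M(q,(0,.048)),M(q,(0,-.057)))
E
```

```text
[ 0.53667834  0.26881724 -0.41681139] -23.88153369599975 [ 0.004  0.002 -0.004 -0.004 -0.003  0.003  0.004 -0.001]
[0.556111   0.31270769] [0.51360207 0.21669732]
```

Call:
carry_out(rows=[[0.6,0.5,-0.2,0.3,0],[0.6,0,0,0.8,0],[0.6,0,0,0.9,0],[0.6,0,0,0.8,0],[0.6,0,0,0.6,0],[0.6,0,0,0.2,0],[0.6,0,0,0,0]])

```text
time: 11.35
ee_pos: [0.5111, 0.2061, 0.0831]
eef_rot: [1.0, 0.018, -0.01, -0.004]
ft_force: [-0.4, 1.0, -0.0]
width: 0.0313
```

```bash
python3 - <<'E'
from h import *
print(read_state()['width'],read_state()['ft_force']);go([.511,.218,.063])
E
```

```text
0.031341114713707166 [-3.69905272e-01  9.98232742e-01 -9.70601233e-04]
tcp [0.5111 0.2061 0.0831] yaw 2.1 | shift first [ 0.03 -0.39  0.67] | turn units 0.00 | shift after turn [ 0.03 -0.39  0.67]
```

Call:
carry_out(rows=[[0.6,0,-0.35,-0.1,0],[0.6,0,-0.1,0.1,0],[0.6,0,0,0.3,0],[0.6,0,-0.05,0.25,0],[0.6,0,0,0.1,0],[0.6,0,0,0,0]])

```text
time: 11.85
ee_pos: [0.5125, 0.2221, 0.0662]
eef_rot: [1.0, 0.017, -0.008, -0.005]
ft_force: [0.2, -0.2, -0.9]
width: 0.0314
```

Call:
carry_out(rows=[[0.6,0,0.1,0.1,0],[0.6,0,0,0,0],[-0.3,0,0,0,0],[-0.3,0,0,0,0],[-0.3,0,0,0,0],[-0.3,0,0,0,0],[-0.3,0,0,-0.3,0],[-0.3,0,0,-0.6,0],[-0.3,0,0,-1,0],[-0.3,0,0,-1,0],[-0.3,0,0,-1,0],[-0.3,0,0,-1,0],[-0.3,0,0,0,0]])

```text
time: 12.93
ee_pos: [0.5146, 0.2152, 0.2197]
eef_rot: [1.0, 0.016, -0.008, -0.004]
ft_force: [1.0, 0.7, 0.2]
width: 0.0564
```

```bash
python3 - <<'E'
from h import *
print(read_state()['width']);
# large grip: handle ang 160.3 -> jaw yaw 70.3
go([.5815,-.096,.22],70.3)
t=ray('top',np.array([0,0]),0)
for c in('top','scene'):
    camera(c); d=pinpoint('timer_mid',c); print(c,[(round(x['conf'],2),ray(c,x['xy'],.034).round(3)) for x in d])
E
```

```text
0.0563893164455955
tcp [0.5146 0.2152 0.2197] yaw 1.9 | shift first [ 1.89 10.44 -0.13] | turn units -13.69 | shift after turn [-9.01  5.6  -0.13]
top [(0.78, array([ 0.322, -0.274,  0.034])), (0.69, array([ 0.371, -0.369,  0.034])), (0.67, array([0.523, 0.222, 0.034])), (0.63, array([ 0.5  , -0.207,  0.034]))]
scene [(0.91, array([ 0.332, -0.284,  0.034])), (0.71, array([0.528, 0.221, 0.034]))]
```

```bash
python3 - <<'E'
from h import *
s=read_state(); print(np.round(s['joint_positions'],3)); T=pose(); print(np.degrees(np.arctan2(T[1,0],T[0,0])-np.arctan2(T[1,3],T[0,3])))
E
```

```text
[-0.851  0.212  0.439  1.688 -0.107  1.284 -0.355]
-20.8423157502923
```

Call:
carry_out(rows=[[-0.3,0.18,0.95,0,0],[-0.3,0.18,0.95,0,0],[-0.3,0.18,0.95,0,0],[-0.3,0.18,0.95,0,0],[-0.3,0.18,0.95,0,0],[-0.3,0.18,0.95,0,0],[-0.3,0.18,0.95,0,0],[-0.3,0.18,0.95,0,0],[-0.3,0.18,0.95,0,0],[-0.3,0.18,0.95,0,0],[-0.3,0,0,0,-1],[-0.3,0,0,0,-1],[-0.3,0,0,0,-1],[-0.3,0,0,0,-1],[-0.3,0,0,0,-1],[-0.3,0,0,0,-1],[-0.3,0,0,0,-1],[-0.3,0,0,0,-1],[-0.3,0,0,0,-1],[-0.3,0,0,0,-1]])

```text
time: 14.8
ee_pos: [0.561, -0.0833, 0.1796]
eef_rot: [0.89, 0.455, -0.036, -0.013]
ft_force: [-0.2, -0.4, -0.2]
width: 0.0565
```

Call:
carry_out(rows=[[-0.3,0,0,0,-1],[-0.3,0,0,0,-1],[-0.3,0,0,0,-1],[-0.3,0,0,0,-0.6],[-0.3,0,0,0,0]])

```text
time: 15.22
ee_pos: [0.5566, -0.0831, 0.1717]
eef_rot: [0.801, 0.596, -0.039, -0.023]
ft_force: [0.4, -0.0, -0.4]
width: 0.0564
```

```bash
python3 - <<'E'
from h import *
s=read_state(); print(np.round(s['joint_positions'],3)); T=pose(); print(np.degrees(np.arctan2(T[1,0],T[0,0])-np.arctan2(T[1,3],T[0,3])), np.degrees(np.arccos(-T[2,2])))
cv2.imwrite('pics/w7.png',camera('wrist')); np.save('Tw7.npy',T)
go([.5815,-.096,.056],70.3,T)
E
```

```text
[-0.294  0.316  0.428  1.659 -0.114  1.283  1.438]
81.89993425140156 5.172408540816828
tcp [ 0.5566 -0.0831  0.1717] yaw 73.4 | shift first [-0.04  1.24  3.77] | turn units 0.62 | shift after turn [0.03 1.24 3.77]
```

View pics/w7.png

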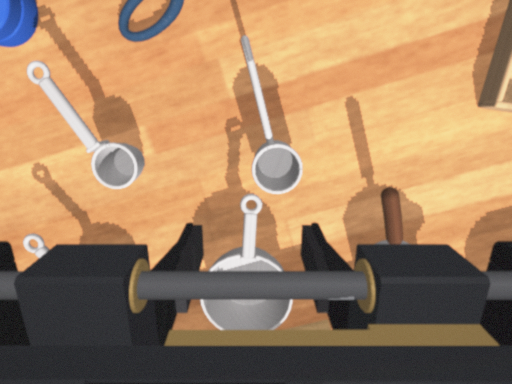

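Call:
carry_out(rows=[[-0.1,0,0.4,0.5,0.6],[-0.1,0,0.45,0.7,0],[-0.1,0,0.4,0.7,0],[-0.1,0,0,0.7,0],[-0.1,0,0,0.4,0],[-0.1,0,0,0,0]])

```text
time: 15.77
ee_pos: [0.5833, -0.0964, 0.072]
eef_rot: [0.822, 0.567, -0.041, -0.023]
ft_force: [-1.1, 0.1, 0.4]
width: 0.0479
```

```bash
python3 - <<'E'
from h import *
T=pose()
cv2.imwrite('pics/w8.png',camera('wrist')[:, 100:420]); np.save('Tw8.npy',T)
go([.5815,-.096,.047],70.3,T); print(read_state()['width'], proj('wrist',[.5815,-.096,.051],T)-[100,0])
E
```

```text
tcp [ 0.5833 -0.0964  0.072 ] yaw 69.3 | shift first [0.03 0.01 0.83] | turn units -0.21 | shift after turn [0.03 0.01 0.83]
0.04823223060558055 [152.18550997 234.030833  ]
```

View pics/w8.png

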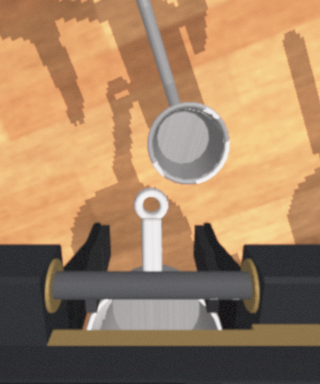

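Call:
carry_out(rows=[[-0.1,0,0,0.45,0],[-0.1,0,0,0.35,0],[-0.1,0,0,0,0],[0.9,0,0,0,0],[0.9,0,0,0,0],[0.9,0,0,0,0],[0.9,0,0,0,0],[0.9,0,0,0,0],[0.9,0,0,0,0],[0.9,0,0,0,0],[0.9,0,0,0,0]], force=55)

```text
time: 16.73
ee_pos: [0.5843, -0.0965, 0.0543]
eef_rot: [0.824, 0.565, -0.038, -0.02]
ft_force: [0.2, 0.3, -0.1]
width: 0.0108
```

Call:
carry_out(rows=[[0.9,0,0,-0.2,0],[0.9,0,0,-0.4,0],[0.9,0,0,-0.6,0],[0.9,0,0,-0.7,0],[0.9,0,0,-0.7,0],[0.9,0,0,-0.7,0],[0.9,0,0,-0.3,0],[0.9,0,0,0,0]])

```text
time: 17.4
ee_pos: [0.5929, -0.0957, 0.1707]
eef_rot: [0.824, 0.565, -0.04, -0.021]
ft_force: [-0.1, -1.0, -1.7]
width: 0.0111
```

```bash
python3 - <<'E'
from h import *
T=pose(); s=read_state(); print(s['width'],s['ft_force'],s['torque'])
a=camera('scene')[130:290,180:380]; b=camera('wrist')
cv2.imwrite('pics/a9.png',np.hstack([cv2.resize(a,(400,320)),cv2.resize(b,(400,320))]))
# options: large handle final angle 70 deg
B=np.array([.5544,.3137])
for h in (60,80): go([*(B+.08*np.array([np.cos(np.radians(h)),np.sin(np.radians(h))])),.2],h-90,T)
E
```

```text
0.011148202224402595 [-0.11263153 -0.98163915 -1.74360228] [ 0.0863447  -0.03690959 -0.01206082]
tcp [ 0.5929 -0.0957  0.1707] yaw 69.0 | shift first [14.86 -5.79 -1.14] | turn units -16.21 | shift after turn [ 8.03 13.77 -1.14]
tcp [ 0.5929 -0.0957  0.1707] yaw 69.0 | shift first [14.84 -6.71 -1.06] | turn units 15.79 | shift after turn [ -3.75 -15.85  -1.06]
```

View pics/a9.png

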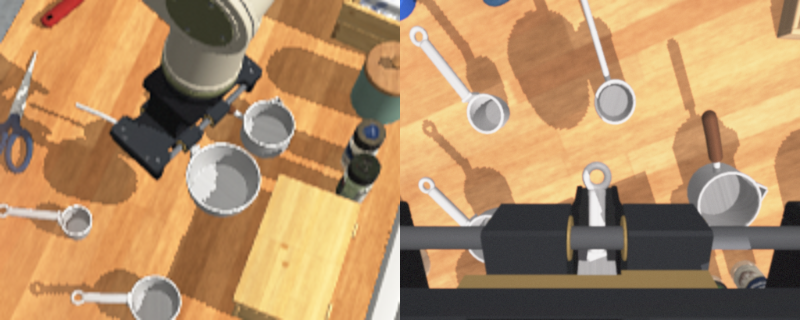

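Call:
carry_out(rows=[[0.9,0.3,-0.15,-0.4,0],[0.9,0.5,-0.22,-0.4,0],[0.9,0.65,-0.3,-0.3,0],[0.9,0.65,-0.3,-0.1,0],[0.9,0.65,-0.3,0,0],[0.9,0.65,-0.3,0,0],[0.9,0.65,-0.3,0,0],[0.9,0.65,-0.3,0,0],[0.9,0.65,-0.3,0,0],[0.9,0.65,-0.3,0,0],[0.9,0.65,-0.3,0,0],[0.9,0.65,-0.3,0,0],[0.9,0.65,-0.3,0,0],[0.9,0.65,-0.3,0,0],[0.9,0.65,-0.3,0,0],[0.9,0.65,-0.3,0,0],[0.9,0.65,-0.3,0,0],[0.9,0.65,-0.3,0,0],[0.9,0.65,-0.3,0,0],[0.9,0.5,-0.2,0,0]])

```text
time: 19.17
ee_pos: [0.5527, 0.34, 0.1913]
eef_rot: [0.823, 0.564, -0.058, -0.028]
ft_force: [-0.6, -0.0, -1.8]
width: 0.0116
```

Call:
carry_out(rows=[[0.9,0,0,0,0.4],[0.9,0,0,0,0.7],[0.9,0,0,0,0.8],[0.9,0,0,0,0.8],[0.9,0,0,0,0.8],[0.9,0,0,0,0.8],[0.9,0,0,0,0.8],[0.9,0,0,0,0.8],[0.9,0,0,0,0.8],[0.9,0,0,0,0.8],[0.9,0,0,0,0.8],[0.9,0,0,0,0.8],[0.9,0,0,0,0.8],[0.9,0,0,0,0.8],[0.9,0,0,0,0.8],[0.9,0,0,0,0.8],[0.9,0,0,0,0.8],[0.9,0,0,0,0.8],[0.9,0,0,0,0.7],[0.9,0,0,0,0.5]])

```text
time: 20.83
ee_pos: [0.5281, 0.3596, 0.1762]
eef_rot: [0.993, -0.081, -0.08, 0.025]
ft_force: [-0.7, -0.3, -1.5]
width: 0.0113
```

```bash
python3 - <<'E'
from h import *
T=pose(); s=read_state(); print(s['width'],s['joint_positions'].round(2) if hasattr(s['joint_positions'],'round') else s['joint_positions'],'tilt axis z',T[:3,2].round(3))
cv2.imwrite('pics/w10.png',camera('wrist')); np.save('Tw10.npy',T)
B=np.array([.5544,.3137])
for h in (80,): go([*(B+.08*np.array([np.cos(np.radians(h)),np.sin(np.radians(h))])),.06],h-90,T)
E
```

```text
0.011329095963777493 [-0.97  0.55  0.5   1.37 -0.3   1.45 -0.62] tilt axis z [-0.162 -0.037 -0.986]
tcp [0.5281 0.3596 0.1762] yaw -9.6 | shift first [ 1.72 -1.53  3.56] | turn units 0.09 | shift after turn [ 1.71 -1.55  3.56]
```

View pics/w10.png

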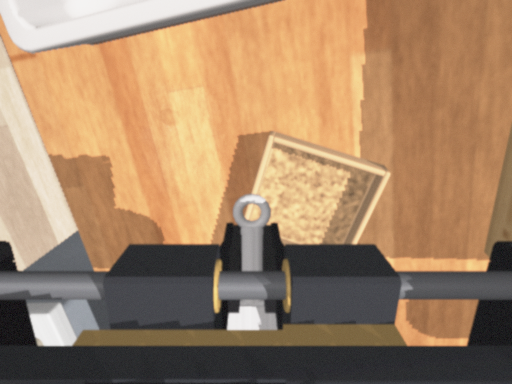

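Call:
carry_out(rows=[[0.9,0,0,0,0],[0.9,0,0,0,0],[0.9,0,0,0,0],[0.9,0,0,0,0],[0.9,0,0,0,0],[0.9,0,0,0,0],[0.9,0,0,0,0],[0.9,0,0,0,0]])

```text
time: 21.55
ee_pos: [0.5258, 0.3611, 0.1748]
eef_rot: [0.993, -0.078, -0.081, 0.026]
ft_force: [0.3, -0.4, -1.7]
width: 0.0111
```

Call:
carry_out(rows=[[0.9,0,0,0,-1],[0.9,0,0,0,-1],[0.9,0,0,0,-1],[0.9,0,0,0,-1],[0.9,0,0,0,-1],[0.9,0,0,0,0]])

```text
time: 22.05
ee_pos: [0.5261, 0.3607, 0.175]
eef_rot: [0.985, 0.149, -0.085, 0.007]
ft_force: [0.2, -0.3, -0.7]
width: 0.0112
```

```bash
python3 - <<'E'
from h import *
s=read_state(); T=pose(); print(np.round(s['joint_positions'],3),T[:3,2].round(3),T[:3,3].round(4))
E
```

```text
[-0.917  0.538  0.408  1.366 -0.259  1.445 -0.19 ] [-0.165 -0.039 -0.985] [0.5261 0.3607 0.175 ]
```

Call:
carry_out(rows=[[0.9,0,0,0,1],[0.9,0,0,0,1],[0.9,0,0,0,1],[0.9,0,0,0,1],[0.9,0,0,0,1],[0.9,0,0,0,0]])

```text
time: 22.55
ee_pos: [0.5265, 0.3602, 0.1753]
eef_rot: [0.993, -0.087, -0.081, 0.026]
ft_force: [-0.4, -0.0, -1.0]
width: 0.0114
```

```bash
python3 - <<'E'
from h import *
s=read_state(); T=pose(); print(np.round(s['joint_positions'],3),T[:3,2].round(3),T[:3,3].round(4))
E
```

```text
[-0.975  0.552  0.499  1.37  -0.305  1.451 -0.632] [-0.165 -0.038 -0.986] [0.5265 0.3602 0.1753]
```

Call:
carry_out(rows=[[0.9,-0.7,0.7,0,0],[0.9,-0.7,0.7,0,0],[0.9,-0.7,0.7,0,0],[0.9,-0.7,0.7,0,0],[0.9,0,0,0,0],[0.9,0,0,0,0],[0.9,0,0,0,0]])

```text
time: 23.13
ee_pos: [0.4263, 0.289, 0.1919]
eef_rot: [0.993, -0.085, -0.082, 0.028]
ft_force: [-0.3, 0.1, -1.5]
width: 0.0113
```

```bash
python3 - <<'E'
from h import *
s=read_state(); T=pose(); print(np.round(s['joint_positions'],3),T[:3,2].round(3),T[:3,3].round(4))
E
```

```text
[-1.084  0.258  0.523  1.703 -0.186  1.382 -0.685] [-0.167 -0.041 -0.985] [0.4263 0.289  0.1919]
```

Call:
carry_out(rows=[[0.9,0.25,-0.25,0,0],[0.9,0.25,-0.25,0,0],[0.9,0.25,-0.25,0,0],[0.9,0.25,-0.25,0,0],[0.9,0.25,-0.25,0,0],[0.9,0.25,-0.25,0,0],[0.9,0.25,-0.25,0,0],[0.9,0.25,-0.25,0,0],[0.9,0.25,-0.25,0,0],[0.9,0.25,-0.25,0,0],[0.9,0,0,0,0],[0.9,0,0,0,0]])

```text
time: 24.13
ee_pos: [0.5229, 0.3583, 0.1698]
eef_rot: [0.993, -0.081, -0.08, 0.029]
ft_force: [0.5, -0.8, -1.6]
width: 0.0106
```

```bash
python3 - <<'E'
from h import *
s=read_state(); T=pose(); print(np.round(s['joint_positions'],3),T[:3,2].round(3),T[:3,3].round(4))
E
```

```text
[-0.985  0.549  0.504  1.388 -0.301  1.439 -0.62 ] [-0.163 -0.044 -0.986] [0.5229 0.3583 0.1698]
```

```bash
cat >> h.py <<'E'
def mk(p,q): T=np.eye(4); T[:3,3]=p; T[:3,:3]=R.from_quat(q).as_matrix(); return T
def cup(c,h): T=np.eye(4); T[:3,:3]=R.from_euler('z',h,degrees=True).as_matrix(); T[:3,3]=c; return T
def held(Tg,C,T=None):
    T=pose() if T is None else T; X=T@np.linalg.inv(Tg)@C; z=X[:3,2]
    print('cup mid',X[:3,3].round(4),'h %.1f'%np.degrees(np.arctan2(X[1,0],X[0,0])),'tilt',z[:2].round(3)); return X
BAY=np.array([.5544,.3137])
E
python3 - <<'E'
from h import *
Tg=mk([.5843,-.0965,.0543],[.824,.565,-.038,-.02]); C=cup([.656,-.124,.021],160.4)
X=held(Tg,C); T=pose(); d=np.array([*BAY,.026])-X[:3,3]; go(T[:3,3]+d)
# lowest base point
a=np.linspace(0,6.28,60); b=np.array([.037*np.cos(a),.037*np.sin(a),0*a-.021]).T@X[:3,:3].T+X[:3,3]; i=b[:,2].argmin(); print('low',b[i]-X[:3,3],'high',b[:,2].max()-X[2,3])
E
```

```text
cup mid [0.5075 0.279  0.1481] h 83.1 tilt [0.136 0.126]
tcp [0.5229 0.3583 0.1698] yaw -9.6 | shift first [ 1.96 -1.67  3.71] | turn units 0.00 | shift after turn [ 1.96 -1.67  3.71]
low [ 0.02512816  0.02059229 -0.02746877] high -0.013797850692571778
```

Call:
carry_out(rows=[[0.9,0.5,-0.42,0,0],[0.9,0.5,-0.42,0,0],[0.9,0.5,-0.42,0,0],[0.9,0.46,-0.41,0.2,0],[0.9,0,0,0.4,0],[0.9,0,0,0.4,0],[0.9,0,0,0.4,0],[0.9,0,0,0.4,0],[0.9,0,0,0.3,0],[0.9,0,0,0,0]])

```text
time: 24.97
ee_pos: [0.5769, 0.3948, 0.0885]
eef_rot: [0.993, -0.08, -0.081, 0.03]
ft_force: [-0.3, -1.1, -1.6]
width: 0.011
```

```bash
python3 - <<'E'
from h import *
Tg=mk([.5843,-.0965,.0543],[.824,.565,-.038,-.02]); C=cup([.656,-.124,.021],160.4)
X=held(Tg,C); T=pose(); d=np.array([*BAY,.033])-X[:3,3]; go(T[:3,3]+d)
cv2.imwrite('pics/s11.png',cv2.resize(camera('scene')[50:210,210:410],(800,640))[:600]); print(read_state()['ft_force'])
E
```

```text
cup mid [0.5616 0.3154 0.067 ] h 83.3 tilt [0.138 0.127]
tcp [0.5769 0.3948 0.0885] yaw -9.5 | shift first [-0.05  0.01  1.16] | turn units 0.00 | shift after turn [-0.05  0.01  1.16]
[-0.17190399  0.35420562 -0.94784991]
```

View pics/s11.png

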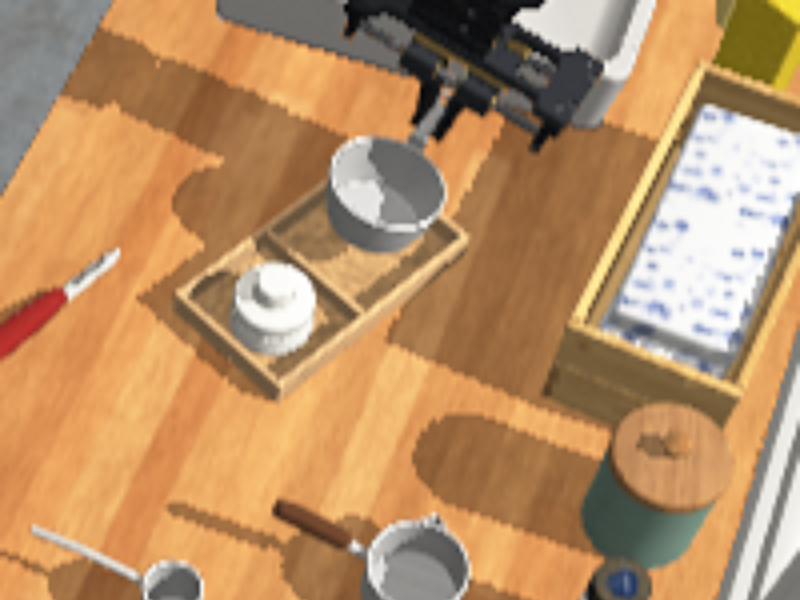

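Call:
carry_out(rows=[[0.9,-0.1,0,0.3,0],[0.9,0,0,0.4,0],[0.9,0,0,0.3,0],[0.9,0,0,0.2,0],[0.9,0,0,0,0]])

```text
time: 25.43
ee_pos: [0.568, 0.3946, 0.0535]
eef_rot: [0.993, -0.08, -0.08, 0.028]
ft_force: [1.2, -1.1, 0.1]
width: 0.0109
```

```bash
python3 - <<'E'
from h import *
Tg=mk([.5843,-.0965,.0543],[.824,.565,-.038,-.02]); C=cup([.656,-.124,.021],160.4)
X=held(Tg,C); T=pose(); d=np.array([*BAY,.033])-X[:3,3]; go(T[:3,3]+d); print(read_state()['ft_force'])
E
```

```text
cup mid [0.5527 0.3152 0.0317] h 83.3 tilt [0.135 0.124]
tcp [0.568  0.3946 0.0535] yaw -9.5 | shift first [ 0.06  0.04 -0.05] | turn units 0.00 | shift after turn [ 0.06  0.04 -0.05]
[ 1.2339173  -1.06064644  0.12213441]
```

Call:
carry_out(rows=[[0.9,0,0,0.1,0],[0.9,0,0,0,0],[0.7,0,0,0,0],[0.5,0,0,0,0],[0.3,0,0,0,0],[0.2,0,0,0,0],[0.2,0,0,0,0],[0.2,0,0,-0.3,0],[0.2,0,0,-0.5,0],[0.2,0,0,-0.7,0],[0.2,0,0,-0.7,0],[0.2,0,0,-0.7,0],[0.2,0,0,-0.7,0],[0.2,0,0,-0.7,0],[0.2,0,0,0,0],[0.2,0,0,0,0]])

```text
time: 26.77
ee_pos: [0.5904, 0.4005, 0.1897]
eef_rot: [0.993, -0.08, -0.078, 0.027]
ft_force: [0.5, 0.3, -0.3]
width: 0.0349
```

```bash
python3 - <<'E'
from h import *
a=camera('scene')[60:180,230:390]
cv2.imwrite('pics/s12.png',np.hstack([cv2.resize(a,(400,300)),cv2.resize(camera('wrist'),(400,300))]))
T=pose(); np.save('Tw12.npy',T); print(T[:3,2])
go([.5636,-.3003,.22],None,T)
E
```

```text
[-0.15959507 -0.04158469 -0.98630631]
tcp [0.5902 0.4004 0.1892] yaw -9.5 | shift first [ 2.77 23.23  0.1 ] | turn units 0.00 | shift after turn [ 2.77 23.23  0.1 ]
```

View pics/s12.png

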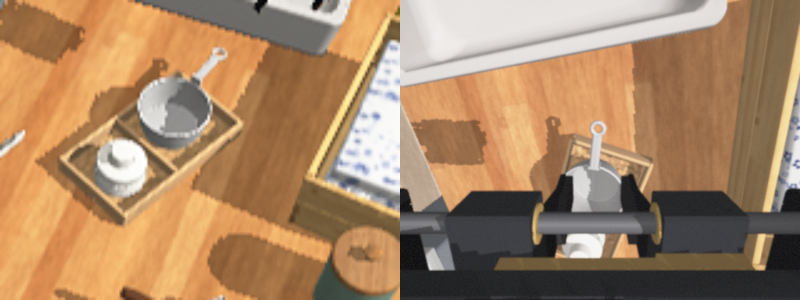

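Call:
carry_out(rows=[[-0.1,0.08,0.3,-0.2,0],[-0.1,0.08,0.5,-0.2,0],[-0.1,0.08,0.7,-0.2,0],[-0.1,0.08,0.7,0,0],[-0.1,0.08,0.7,0,0],[-0.1,0.08,0.7,0,0],[-0.1,0.08,0.7,0,0],[-0.1,0.08,0.7,0,0],[-0.1,0.08,0.7,0,0],[-0.1,0.08,0.7,0,0],[-0.1,0.08,0.7,0,0],[-0.1,0.08,0.7,0,0],[-0.1,0.08,0.7,0,0],[-0.1,0.08,0.7,0,0],[-0.1,0.08,0.7,0,0],[-0.1,0.08,0.7,0,0],[-0.1,0.08,0.7,0,0],[-0.1,0.08,0.7,0,0],[-0.1,0.08,0.7,0,0],[-0.1,0.08,0.7,0,0]])

```text
time: 28.53
ee_pos: [0.563, -0.0469, 0.227]
eef_rot: [0.992, -0.085, -0.087, 0.03]
ft_force: [0.4, 0.3, -0.2]
width: 0.048
```

```bash
python3 - <<'E'
from h import *
T=pose(); print(T[:3,2].round(3)); go([.5636,-.3003,.18],-67.5,T)
E=ray('wrist',(253.4,163.8),.056,np.load('Tw12.npy')); print('large eye',E)
for c in('top','scene'):
    camera(c)
    for q,z in (('cup_large_mid',.026),('timer_mid',.034)):
        print(c,q,[(round(x['conf'],2),ray(c,x['xy'],z).round(3)[:2]) for x in pinpoint(q,c)])
E
```

```text
[-0.178 -0.044 -0.983]
tcp [ 0.563  -0.0469  0.227 ] yaw -10.1 | shift first [1.74 8.19 1.91] | turn units 11.48 | shift after turn [7.84 2.95 1.91]
large eye [0.57382875 0.41055267 0.056     ]
top cup_large_mid [(0.92, array([0.56 , 0.309]))]
top timer_mid [(0.66, array([0.515, 0.212])), (0.57, array([ 0.373, -0.371])), (0.55, array([ 0.329, -0.266]))]
scene cup_large_mid []
scene timer_mid [(0.74, array([ 0.334, -0.276])), (0.56, array([ 0.366, -0.373]))]
```

Call:
carry_out(rows=[[-0.1,0.15,0.68,0.1,0],[-0.1,0.15,0.68,0.1,0],[-0.1,0.15,0.68,0.1,0],[-0.1,0.15,0.68,0.1,0],[-0.1,0.15,0.68,0.1,0],[-0.1,0.15,0.68,0.1,0],[-0.1,0.15,0.68,0.1,0],[-0.1,0.15,0.68,0,0],[-0.1,0.15,0.68,0,0],[-0.1,0.15,0.6,0,0],[-0.1,0.15,0.4,0,0],[-0.1,0.1,0.2,0,0],[-0.1,0,0,0,0]])

```text
time: 29.92
ee_pos: [0.5821, -0.2614, 0.2071]
eef_rot: [0.993, -0.068, -0.091, 0.027]
ft_force: [-0.1, -1.2, 0.6]
width: 0.0482
```

Call:
carry_out(rows=[[-0.1,0,0,0,0.4],[-0.1,0,0,0,0.8],[-0.1,0,0,0,0.8],[-0.1,0,0,0,0.8],[-0.1,0,0,0,0.8],[-0.1,0,0,0,0.8],[-0.1,0,0,0,0.8],[-0.1,0,0,0,0.8],[-0.1,0,0,0,0.8],[-0.1,0,0,0,0.8],[-0.1,0,0,0,0.8],[-0.1,0,0,0,0.8],[-0.1,0,0,0,0.8],[-0.1,0,0,0,0.8],[-0.1,0,0,0,0.6],[-0.1,0,0,0,0]])

```text
time: 31.25
ee_pos: [0.5889, -0.2318, 0.2032]
eef_rot: [0.836, -0.54, -0.07, 0.064]
ft_force: [0.7, 1.0, -0.5]
width: 0.0479
```

```bash
python3 - <<'E'
from h import *
T=pose(); print(T[:3,2].round(3),np.round(read_state()['joint_positions'],2)); go([.5636,-.3003,.075],-67.5,T)
im=camera('wrist'); np.save('Tw13.npy',T); cv2.imwrite('pics/w13.png',im)
for q,z in (('cup_large_mid',.021),('cup_medium_mid',.019),('cup_small_mid',.017)):
    for x in pinpoint(q,'wrist'): print(q,round(x['conf'],2),np.round(x['xy']),ray('wrist',x['xy'],z,T).round(3)[:2])
for q in ('cup_medium_mid','cup_small_mid'):
    for x in silhouettes(q,'wrist')[:2]:
        m=x['mask']; ys,xs=np.where(m); print(q,round(x['conf'],2),np.round(x['box']),m.sum())
print([(n,proj('wrist',p,T).round()) for n,p in (('grip',[.5636,-.3003,.047]),('eye',[.546,-.308,.047]),('rim',[.638,-.27,.038]))])
E
```

```text
[-0.185 -0.031 -0.982] [-0.32  0.64  0.91  1.36 -0.37  1.52 -0.57]
tcp [ 0.5889 -0.2318  0.2032] yaw -66.0 | shift first [1.94 0.91 4.42] | turn units 0.31 | shift after turn [1.97 0.86 4.42]
cup_medium_mid 0.59 [315. 112.] [ 0.637 -0.27 ]
cup_small_mid 0.81 [209. 195.] [ 0.499 -0.208]
cup_medium_mid 0.61 [319. 150.  76. 143.] 5019
cup_small_mid 0.81 [207. 203.  41.  45.] 1364
[('grip', array([309., 194.])), ('eye', array([307., 210.])), ('rim', array([318., 116.]))]
```

Call:
carry_out(rows=[[-0.1,0.5,0.22,0.5,0.3],[-0.1,0.5,0.22,0.6,0],[-0.1,0.5,0.22,0.6,0],[-0.1,0.45,0.2,0.6,0],[-0.1,0,0,0.6,0],[-0.1,0,0,0.6,0],[-0.1,0,0,0.5,0],[-0.1,0,0,0.3,0],[-0.1,0,0,0,0]])

```text
time: 32.3
ee_pos: [0.5641, -0.3057, 0.075]
eef_rot: [0.831, -0.548, -0.067, 0.063]
ft_force: [-0.0, 0.5, 0.9]
width: 0.0478
```

```bash
python3 - <<'E'
from h import *
T=pose(); print(T[:3,2].round(3)); go([.5636,-.3003,.044],-67.5,T)
im=camera('wrist'); np.save('Tw14.npy',T); cv2.imwrite('pics/w14.png',im)
print([(n,proj('wrist',p,T).round()) for n,p in (('grip',[.5636,-.3003,.047]),('eye',[.546,-.308,.047]),('rim',[.638,-.27,.038]),('neck',[.600,-.2856,.047]))])
# find bright handle columns on rows between rim and grip
g=im.astype(int); sat=g.max(2)-g.min(2)
for r in range(100,230,10):
    xs=np.where((sat[r,200:340]<22)&(g[r,200:340].mean(1)>110))[0]+200; print(r,(xs.min(),xs.max(),len(xs)) if len(xs) else None)
E
```

```text
[-0.181 -0.031 -0.983]
tcp [ 0.5641 -0.3057  0.075 ] yaw -67.1 | shift first [-0.13 -0.24  1.01] | turn units 0.09 | shift after turn [-0.13 -0.24  1.01]
[('grip', array([245., 221.])), ('eye', array([245., 246.])), ('rim', array([246.,  82.])), ('neck', array([245., 162.]))]
100 (np.int64(200), np.int64(310), 111)
110 (np.int64(200), np.int64(305), 106)
120 (np.int64(200), np.int64(298), 99)
130 (np.int64(208), np.int64(289), 82)
140 (np.int64(224), np.int64(273), 50)
150 (np.int64(233), np.int64(259), 27)
160 (np.int64(235), np.int64(255), 21)
170 (np.int64(235), np.int64(255), 21)
180 (np.int64(235), np.int64(254), 20)
190 (np.int64(236), np.int64(254), 19)
200 (np.int64(236), np.int64(254), 19)
210 (np.int64(236), np.int64(253), 18)
220 (np.int64(236), np.int64(253), 18)
```

Call:
carry_out(rows=[[-0.1,-0.13,-0.22,0.2,0],[-0.1,0,0,0.4,0],[-0.1,0,0,0.3,0],[-0.1,0,0,0.2,0],[-0.1,0,0,0,0]])

```text
time: 32.77
ee_pos: [0.5657, -0.2998, 0.0422]
eef_rot: [0.832, -0.547, -0.064, 0.062]
ft_force: [0.1, 0.5, -0.1]
width: 0.0476
```

```bash
python3 - <<'E'
from h import *
go([.5636,-.3003,.044],-67.5)
E
```

```text
tcp [ 0.5657 -0.2998  0.0422] yaw -66.9 | shift first [-0.01  0.08 -0.05] | turn units 0.12 | shift after turn [-0.01  0.08 -0.05]
```

Call:
carry_out(rows=[[0.9,0,0,0,0],[0.9,0,0,0,0],[0.9,0,0,0,0],[0.9,0,0,0,0],[0.9,0,0,0,0],[0.9,0,0,0,0],[0.9,0,0,0,0],[0.9,0,0,0,0]], force=55)

```text
time: 33.43
ee_pos: [0.5663, -0.3004, 0.0434]
eef_rot: [0.832, -0.548, -0.064, 0.062]
ft_force: [0.2, -0.4, -0.0]
width: 0.0113
```

```bash
python3 - <<'E'
from h import *
T=pose(); np.save('Tgm.npy',T); print(T[:3,3],T[:3,2]); X=held(T,cup([.6375,-.270,.019],-157.5)); print(np.round(read_state()['joint_positions'],2))
E
```

```text
[ 0.56627552 -0.30039396  0.04340391] [-0.17403693 -0.03398177 -0.98415262]
cup mid [ 0.6375 -0.27    0.019 ] h -157.5 tilt [-0.  0.]
[-0.19  0.79  0.83  1.5  -0.47  1.23 -0.45]
```

Call:
carry_out(rows=[[0.9,0,0,-0.2,0],[0.9,0,0,-0.4,0],[0.9,0,0,-0.6,0],[0.9,0,0,-0.7,0],[0.9,0,0,-0.7,0],[0.9,0,0,-0.7,0],[0.9,0,0,-0.7,0],[0.9,0,0,-0.7,0],[0.9,0,0,-0.3,0],[0.9,0,0,0,0]])

```text
time: 34.27
ee_pos: [0.5933, -0.2949, 0.2048]
eef_rot: [0.832, -0.548, -0.063, 0.063]
ft_force: [0.7, -0.2, -2.1]
width: 0.0114
```

```bash
python3 - <<'E'
from h import *
T=pose(); X=held(np.load('Tgm.npy'),cup([.6375,-.270,.019],-157.5),T); print(read_state()['width'],read_state()['ft_force'])
# target h=190 at (.56,.309)
h=190; u=np.array([np.cos(np.radians(h)),np.sin(np.radians(h))]); L=np.array([.559,.310])
go([*(L+.08*u),.2],h-270,T)
camera('scene'); print([(round(x['conf'],2),np.round(x['xy'])) for x in pinpoint('cup_medium_mid','scene')], proj('scene',X[:3,3]))
E
```

```text
cup mid [ 0.6645 -0.2646  0.1803] h -157.6 tilt [0.    0.001]
0.011440182968840158 [ 0.73148158 -0.19394088 -2.06527744]
tcp [ 0.5933 -0.2949  0.2048] yaw -66.9 | shift first [-19.58  -4.33   0.12] | turn units 2.61 | shift after turn [-20.06   0.2    0.12]
[(0.91, array([270., 262.]))] [270.27814134 264.37538354]
```

Call:
carry_out(rows=[[0.9,-0.3,-0.06,-0.1,0],[0.9,-0.5,-0.11,-0.1,0],[0.9,-0.65,-0.14,-0.1,0],[0.9,-0.65,-0.14,0,0],[0.9,-0.65,-0.14,0,0],[0.9,-0.65,-0.14,0,0],[0.9,-0.65,-0.14,0,0],[0.9,-0.65,-0.14,0,0],[0.9,-0.65,-0.14,0,0],[0.9,-0.65,-0.14,0,0],[0.9,-0.65,-0.14,0,0],[0.9,-0.65,-0.14,0,0],[0.9,-0.65,-0.14,0,0],[0.9,-0.65,-0.14,0,0],[0.9,-0.65,-0.14,0,0],[0.9,-0.65,-0.14,0,0],[0.9,-0.65,-0.14,0,0],[0.9,-0.65,-0.14,0,0],[0.9,-0.65,-0.14,0,0],[0.9,-0.65,-0.14,0,0]])

```text
time: 36.03
ee_pos: [0.4959, 0.1084, 0.1902]
eef_rot: [0.829, -0.547, -0.084, 0.074]
ft_force: [0.5, -0.5, -0.3]
width: 0.0111
```

```bash
python3 - <<'E'
from h import *
T=pose(); X=held(np.load('Tgm.npy'),cup([.6375,-.270,.019],-157.5),T); print(np.round(read_state()['joint_positions'],2),T[:3,2].round(3))
h=190; u=np.array([np.cos(np.radians(h)),np.sin(np.radians(h))]); L=np.array([.559,.310])
go([*(L+.08*u),.2],h-270,T)
E
```

```text
cup mid [0.566  0.1386 0.1625] h -157.7 tilt [ 0.047 -0.002]
[-1.03  0.38  0.93  1.69 -0.29  1.46 -1.2 ] [-0.22  -0.031 -0.975]
tcp [0.4959 0.1084 0.1902] yaw -67.2 | shift first [-5.98 -1.9  -0.4 ] | turn units 2.56 | shift after turn [-6.25 -0.53 -0.4 ]
```

Call:
carry_out(rows=[[0.9,-0.5,-0.16,-0.05,0],[0.9,-0.5,-0.16,-0.05,0],[0.9,-0.5,-0.16,-0.05,0],[0.9,-0.5,-0.16,-0.05,0],[0.9,-0.5,-0.16,-0.05,0],[0.9,-0.5,-0.16,-0.05,0],[0.9,-0.5,-0.16,-0.05,0],[0.9,-0.5,-0.16,-0.05,0],[0.9,-0.5,-0.16,-0.05,0],[0.9,-0.4,-0.16,0,0],[0.9,-0.2,-0.1,0,0],[0.9,0,0,0,0.6],[0.9,0,0,0,0.7],[0.9,0,0,0,0.7],[0.9,0,0,0,0.5],[0.9,0,0,0,0]])

```text
time: 37.37
ee_pos: [0.4717, 0.2897, 0.1918]
eef_rot: [0.764, -0.633, -0.079, 0.092]
ft_force: [-0.2, -0.6, -1.4]
width: 0.0111
```

```bash
python3 - <<'E'
from h import *
T=pose(); X=held(np.load('Tgm.npy'),cup([.6375,-.270,.019],-157.5),T); print(np.round(read_state()['joint_positions'],2),T[:3,2].round(3))
d=np.array([.559,.310,.10])-X[:3,3]; go(T[:3,3]+d,None,T)
im=camera('wrist'); np.save('Tw15.npy',T); cv2.imwrite('pics/w15.png',im)
for q,z in (('cup_large_mid',.026),('timer_mid',.034),('cup_medium_mid',X[2,3])):
    for x in pinpoint(q,'wrist'): print(q,round(x['conf'],2),np.round(x['xy']),ray('wrist',x['xy'],z,T).round(3)[:2])
camera('top')
for q,z in (('cup_large_mid',.026),('cup_medium_mid',X[2,3])):
    for x in pinpoint(q,'top'): print('top',q,round(x['conf'],2),np.round(x['xy']),ray('top',x['xy'],z).round(3)[:2])
E
```

```text
cup mid [0.5461 0.3029 0.1622] h -169.9 tilt [0.061 0.045]
[-1.23  0.5   0.89  1.56 -0.42  1.52 -1.66] [-0.237 -0.04  -0.971]
tcp [0.4717 0.2897 0.1918] yaw -79.3 | shift first [-0.14 -0.95  1.9 ] | turn units 0.00 | shift after turn [-0.14 -0.95  1.9 ]
timer_mid 0.87 [342. 108.] [0.516 0.215]
timer_mid 0.64 [255.  96.] [0.512 0.295]
cup_medium_mid 0.58 [250.  96.] [0.546 0.305]
top cup_large_mid 0.47 [145. 180.] [0.549 0.305]
top cup_large_mid 0.18 [304. 205.] [ 0.488 -0.203]
top cup_medium_mid 0.51 [137. 170.] [0.544 0.297]
```

Call:
carry_out(rows=[[0.9,-0.07,-0.45,0.2,0],[0.9,-0.07,-0.45,0.4,0],[0.9,0,0,0.5,0],[0.9,0,0,0.5,0],[0.9,0,0,0.3,0],[0.9,0,0,0,0]])

```text
time: 38.22
ee_pos: [0.4845, 0.2971, 0.1289]
eef_rot: [0.766, -0.631, -0.08, 0.09]
ft_force: [0.1, -0.0, 0.1]
width: 0.0111
```

```bash
python3 - <<'E'
from h import *
T=pose(); X=held(np.load('Tgm.npy'),cup([.6375,-.270,.019],-157.5),T)
d=np.array([.559,.310,.028])-X[:3,3]; go(T[:3,3]+d,None,T)
im=camera('scene'); cv2.imwrite('pics/s16.png',np.hstack([cv2.resize(im[60:180,230:390],(400,300)),cv2.resize(camera('wrist'),(400,300))]))
np.save('Tw16.npy',T)
E
```

```text
cup mid [0.5589 0.3109 0.0995] h -169.6 tilt [0.059 0.041]
tcp [0.4845 0.2971 0.1289] yaw -79.0 | shift first [ 0.05 -0.56  2.31] | turn units 0.00 | shift after turn [ 0.05 -0.56  2.31]
```

Call:
carry_out(rows=[[0.9,0,-0.1,0.4,0],[0.9,0.02,-0.1,0.4,0],[0.9,0.02,-0.1,0.4,0],[0.9,0,-0.1,0.4,0],[0.9,0,-0.05,0.2,0],[0.9,0,0,0,0]])

```text
time: 38.82
ee_pos: [0.4869, 0.2977, 0.0714]
eef_rot: [0.767, -0.631, -0.079, 0.087]
ft_force: [-1.7, 1.0, 0.2]
width: 0.011
```

```bash
python3 - <<'E'
from h import *
T=pose(); X=held(np.load('Tgm.npy'),cup([.6375,-.270,.019],-157.5),T)
d=np.array([.559,.310,.028])-X[:3,3]; go(T[:3,3]+d,None,T); print(read_state()['ft_force'])
E
```

```text
cup mid [0.5614 0.3117 0.0423] h -169.5 tilt [0.055 0.037]
tcp [0.4869 0.2977 0.0714] yaw -79.0 | shift first [ 0.04 -0.02  0.48] | turn units 0.00 | shift after turn [ 0.04 -0.02  0.48]
[-1.68943066  1.00672726  0.20676774]
```

Call:
carry_out(rows=[[0.9,0.02,0,0.2,0],[0.9,0.02,-0.02,0.15,0],[0.9,0,0,0.1,0],[0.9,0,0,0,0]])

```text
time: 39.15
ee_pos: [0.4844, 0.2964, 0.0566]
eef_rot: [0.767, -0.631, -0.079, 0.087]
ft_force: [-1.2, 0.2, 0.5]
width: 0.0111
```

```bash
python3 - <<'E'
from h import *
T=pose(); X=held(np.load('Tgm.npy'),cup([.6375,-.270,.019],-157.5),T)
d=np.array([.559,.310,.028])-X[:3,3]; go(T[:3,3]+d,None,T); print(read_state()['ft_force'])
E
```

```text
cup mid [0.5589 0.3104 0.0275] h -169.5 tilt [0.055 0.037]
tcp [0.4844 0.2964 0.0566] yaw -78.9 | shift first [ 0.01  0.   -0.02] | turn units 0.00 | shift after turn [ 0.01  0.   -0.02]
[-1.17359704  0.15841493  0.49652442]
```

Call:
carry_out(rows=[[0.9,0,0,0.05,0],[0.7,0,0,0,0],[0.5,0,0,0,0],[0.3,0,0,0,0],[0.2,0,0,0,0],[0.2,0,0,0,0],[0.2,0,0.06,-0.25,0],[0.2,0,0.12,-0.5,0],[0.2,0,0.16,-0.7,0],[0.2,0,0.16,-0.7,0],[0.2,0,0.16,-0.7,0],[0.2,0,0.16,-0.7,0],[0.2,0,0.16,-0.7,0],[0.2,0,0,0,0],[0.2,0,0,0,0]])

```text
time: 40.4
ee_pos: [0.4874, 0.293, 0.2032]
eef_rot: [0.766, -0.632, -0.078, 0.084]
ft_force: [0.6, 0.4, -1.2]
width: 0.0346
```

```bash
python3 - <<'E'
from h import *
T=pose(); im=camera('wrist'); np.save('Tw17.npy',T); cv2.imwrite('pics/w17.png',im)
print(T[:3,2].round(3))
for q,z in (('cup_large_mid',.026),('cup_medium_mid',.027),('timer_mid',.034)):
    for x in pinpoint(q,'wrist'): print(q,round(x['conf'],2),np.round(x['xy']),ray('wrist',x['xy'],z,T).round(3)[:2])
go([.4202,-.2309,.2],-73.2,T); go([.4202,-.2309,.2],106.8,T)
# show handles: bright unsaturated edges; Hough circle for rims
g=cv2.cvtColor(im,cv2.COLOR_BGR2GRAY)
print([(n,proj('wrist',p,T).round()) for n,p in (('rimL',[.559,.310,.047]),('rimM',[.559,.310,.046]),('eyeM',[.559+.101*np.cos(np.radians(190.5)),.310+.101*np.sin(np.radians(190.5)),.055]))])
E
```

```text
[-0.225 -0.03  -0.974]
timer_mid 0.66 [338. 125.] [0.514 0.215]
tcp [0.4874 0.293  0.2032] yaw -79.1 | shift first [16.73  5.38  1.13] | turn units -1.19 | shift after turn [16.08  7.08  1.13]
tcp [0.4874 0.293  0.2032] yaw -79.1 | shift first [16.73  5.38  1.13] | turn units -1.19 | shift after turn [16.08  7.08  1.13]
[('rimL', array([250.,  59.])), ('rimM', array([250.,  59.])), ('eyeM', array([250., 170.]))]
```

Call:
carry_out(rows=[[-0.1,0.3,0.1,0,0],[-0.1,0.5,0.16,0,0],[-0.1,0.65,0.21,0,0],[-0.1,0.65,0.21,0,0],[-0.1,0.65,0.21,0,0],[-0.1,0.65,0.21,0,0],[-0.1,0.65,0.21,0,0],[-0.1,0.65,0.21,0,0],[-0.1,0.65,0.21,0,0],[-0.1,0.65,0.21,0,0],[-0.1,0.65,0.21,0,0],[-0.1,0.65,0.21,0,0],[-0.1,0.65,0.21,0,0],[-0.1,0.65,0.21,0,0],[-0.1,0.65,0.21,0,0],[-0.1,0.65,0.21,0,0],[-0.1,0.65,0.21,0,0],[-0.1,0.65,0.21,0,0],[-0.1,0.5,0.16,0,-0.6],[-0.1,0.3,0.1,0,-0.6]])

```text
time: 42.27
ee_pos: [0.424, -0.1239, 0.2166]
eef_rot: [0.795, -0.593, -0.091, 0.088]
ft_force: [-0.2, 0.1, 0.6]
width: 0.0482
```

```bash
python3 - <<'E'
from h import *
T=pose(); print(T[:3,2].round(3),np.round(read_state()['joint_positions'],2)); go([.4202,-.2309,.1],-73.2,T)
for c in('top','scene'):
    im=camera(c); cv2.imwrite(f'pics/{c}18.png',im)
    for q,z in (('cup_large_mid',.026),('cup_medium_mid',.027),('timer_mid',.034)):
        for x in pinpoint(q,c)[:2]: print(c,q,round(x['conf'],2),np.round(x['xy']),ray(c,x['xy'],z).round(3)[:2])
    for q in ('cup_large_mid','cup_medium_mid'): print(q,[np.round(x['box']).tolist() for x in recognise(q,c)][:2])
E
```

```text
[-0.248 -0.032 -0.968] [-0.87  0.2   1.13  1.82 -0.08  1.47 -0.99]
tcp [ 0.424  -0.1239  0.2166] yaw -73.7 | shift first [3.54 0.16 3.91] | turn units -0.11 | shift after turn [3.54 0.19 3.91]
top cup_large_mid 0.85 [142. 177.] [0.558 0.314]
top cup_medium_mid 0.7 [144. 179.] [0.553 0.305]
top timer_mid 0.97 [323. 258.] [ 0.321 -0.262]
top timer_mid 0.72 [170. 194.] [0.505 0.219]
cup_large_mid [[135.0, 174.0, 45.0, 32.0]]
cup_medium_mid [[145.0, 186.0, 23.0, 40.0]]
scene cup_large_mid 0.85 [298. 106.] [0.548 0.31 ]
scene cup_medium_mid 0.84 [300. 105.] [0.551 0.319]
scene timer_mid 0.92 [281. 125.] [0.523 0.215]
scene timer_mid 0.88 [153. 242.] [ 0.337 -0.284]
cup_large_mid [[307.0, 99.0, 39.0, 39.0]]
cup_medium_mid [[292.0, 103.0, 43.0, 21.0]]
```

Call:
carry_out(rows=[[-0.1,0,0,0,-0.5],[-0.1,0,0,0,-1],[-0.1,0,0,0,-1],[-0.1,0,0,0,-1],[-0.1,0,0,0,-1],[-0.1,0,0,0,-1],[-0.1,0,0,0,-1],[-0.1,0,0,0,-1],[-0.1,0,0,0,-1],[-0.1,0,0,0,-1],[-0.1,0,0,0,-1],[-0.1,0,0,0,-1],[-0.1,0,0,0,-1],[-0.1,0,0,0,-1],[-0.1,0,0,0,-1],[-0.1,0,0,0,-1],[-0.1,0,0,0,-1],[-0.1,0,0,0,-1],[-0.1,0,0,0,-1],[-0.1,0,0,0,-0.5]])

```text
time: 44.53
ee_pos: [0.4266, -0.1179, 0.2163]
eef_rot: [0.966, 0.227, -0.126, -0.01]
ft_force: [0.4, -0.8, 0.6]
width: 0.0478
```

```bash
python3 - <<'E'
from h import *
T=pose(); print(T[:3,2].round(3),np.round(read_state()['joint_positions'],2)); go([.4202,-.2309,.1],106.8,T)
E
```

```text
[-0.249 -0.038 -0.968] [-0.68  0.15  0.88  1.81 -0.03  1.47  0.67]
tcp [ 0.4266 -0.1179  0.2163] yaw 27.0 | shift first [-0.92  3.59  3.95] | turn units -15.96 | shift after turn [-3.69 -0.27  3.95]
```

Call:
carry_out(rows=[[-0.1,0,0,0,-0.5],[-0.1,0,0,0,-1],[-0.1,0,0,0,-1],[-0.1,0,0,0,-1],[-0.1,0,0,0,-1],[-0.1,0,0,0,-1],[-0.1,0,0,0,-1],[-0.1,0,0,0,-1],[-0.1,0,0,0,-1],[-0.1,0,0,0,-1],[-0.1,0,0,0,-1],[-0.1,0,0,0,-0.7],[-0.1,0,0,0,-0.4],[-0.1,0,0,0,0]])

```text
time: 45.7
ee_pos: [0.427, -0.1163, 0.2157]
eef_rot: [0.716, 0.687, -0.105, -0.073]
ft_force: [-1.0, 0.5, 0.5]
width: 0.0478
```

```bash
python3 - <<'E'
from h import *
T=pose(); print(T[:3,2].round(3),np.round(read_state()['joint_positions'],2)); go([.4202,-.2309,.1],103,T)
E
```

```text
[-0.25  -0.04  -0.967] [-0.59  0.14  0.77  1.81 -0.01  1.47  1.72]
tcp [ 0.427  -0.1163  0.2157] yaw 88.0 | shift first [-3.63  0.91  3.94] | turn units -3.00 | shift after turn [-3.74 -0.06  3.94]
```

Call:
carry_out(rows=[[-0.1,-0.4,0.1,0.1,-0.5],[-0.1,-0.52,0.12,0.3,-0.5],[-0.1,-0.52,0.12,0.4,-0.5],[-0.1,-0.52,0.1,0.4,-0.5],[-0.1,-0.52,0.08,0.4,-0.5],[-0.1,-0.52,0.05,0.4,-0.3],[-0.1,-0.4,0.02,0.4,0],[-0.1,-0.2,0,0.3,0],[-0.1,0,0,0,0]])

```text
time: 46.45
ee_pos: [0.4364, -0.2283, 0.1311]
eef_rot: [0.625, 0.77, -0.095, -0.084]
ft_force: [-0.5, 0.5, 0.0]
width: 0.0482
```

```bash
python3 - <<'E'
from h import *
T=pose(); print(T[:3,2].round(3),np.round(read_state()['joint_positions'],2)); go([.4202,-.2309,.07],103,T)
im=camera('wrist'); np.save('Tw19.npy',T); cv2.imwrite('pics/w19.png',im)
for x in pinpoint('cup_small_mid','wrist'): print(round(x['conf'],2),np.round(x['xy']),ray('wrist',x['xy'],.017,T).round(3)[:2])
print([(n,proj('wrist',p,T).round()) for n,p in (('grip',[.4202,-.2309,.043]),('eye',[.400,-.237,.043]),('rim',[.497,-.208,.034]))])
E
```

```text
[-0.248 -0.042 -0.968] [-0.34  0.36  0.78  1.8  -0.11  1.29  2.26]
tcp [ 0.4364 -0.2283  0.1311] yaw 101.8 | shift first [ 0.   -0.02  2.11] | turn units -0.24 | shift after turn [ 0.   -0.02  2.11]
[('grip', array([252., 203.])), ('eye', array([249., 177.])), ('rim', array([259., 295.]))]
```

Call:
carry_out(rows=[[-0.1,0,0,0.4,-0.2],[-0.1,0,0,0.5,0],[-0.1,0,0,0.5,0],[-0.1,0,0,0.5,0],[-0.1,0,0,0.2,0],[-0.1,0,0,0,0]])

```text
time: 47.05
ee_pos: [0.4245, -0.2248, 0.07]
eef_rot: [0.614, 0.78, -0.091, -0.082]
ft_force: [0.1, -0.0, -0.4]
width: 0.0481
```

```bash
python3 - <<'E'
from h import *
T=pose(); print(T[:3,2].round(3),np.round(read_state()['joint_positions'],2)); go([.4202,-.2309,.040],103,T)
im=camera('wrist'); np.save('Tw20.npy',T); cv2.imwrite('pics/w20.png',im)
print([(n,proj('wrist',p,T).round()) for n,p in (('grip',[.4202,-.2309,.043]),('eye',[.400,-.237,.043]),('neck',[.45,-.222,.043]))])
g=im.astype(int); sat=g.max(2)-g.min(2)
for r in range(130,260,10):
    xs=np.where((sat[r,200:310]<22)&(g[r,200:310].mean(1)>110))[0]+200; print(r,(xs.min(),xs.max(),len(xs)) if len(xs) else None)
E
```

```text
[-0.24  -0.041 -0.97 ] [-0.31  0.42  0.75  1.89 -0.16  1.15  2.31]
tcp [ 0.4245 -0.2248  0.07  ] yaw 103.5 | shift first [-0.18  0.06  1.01] | turn units 0.10 | shift after turn [-0.18  0.06  1.01]
[('grip', array([243., 231.])), ('eye', array([241., 196.])), ('neck', array([246., 280.]))]
130 None
140 None
150 None
160 None
170 None
180 None
190 (np.int64(229), np.int64(257), 17)
200 (np.int64(228), np.int64(257), 15)
210 (np.int64(235), np.int64(251), 17)
220 (np.int64(235), np.int64(252), 18)
230 (np.int64(236), np.int64(253), 18)
240 (np.int64(236), np.int64(254), 19)
250 (np.int64(237), np.int64(254), 18)
```

Call:
carry_out(rows=[[-0.1,-0.16,0.05,0.3,0],[-0.1,0,0,0.4,0],[-0.1,0,0,0.3,0],[-0.1,0,0,0.05,0],[-0.1,0,0,0,0],[0.9,0,0,0,0],[0.9,0,0,0,0],[0.9,0,0,0,0],[0.9,0,0,0,0],[0.9,0,0,0,0],[0.9,0,0,0,0],[0.9,0,0,0,0],[0.9,0,0,0,0]], force=55)

```text
time: 48.18
ee_pos: [0.4222, -0.2311, 0.039]
eef_rot: [0.613, 0.781, -0.09, -0.08]
ft_force: [-0.7, 0.5, -0.1]
width: 0.0109
```

```bash
python3 - <<'E'
from h import *
T=pose(); np.save('Tgs.npy',T); print(T[:3,2].round(3),np.round(read_state()['joint_positions'],2)); go([.4202,-.2309,.040],103,T)
E
```

```text
[-0.234 -0.042 -0.971] [-0.28  0.46  0.73  1.91 -0.19  1.09  2.34]
tcp [ 0.4222 -0.2311  0.039 ] yaw 103.6 | shift first [ 0.02 -0.07 -0.02] | turn units 0.12 | shift after turn [ 0.02 -0.07 -0.02]
```

Call:
carry_out(rows=[[0.9,0,0,-0.2,0],[0.9,0,0.05,-0.4,0],[0.9,0,0.1,-0.5,0],[0.9,0,0,-0.2,0.3],[0.9,0,0,0,0.8],[0.9,0,0,0,0.8],[0.9,0,0,0,0.8],[0.9,0,0,0,0.8],[0.9,0,0,0,0.8],[0.9,0,0,0,0.8],[0.9,0,0,0,0.8],[0.9,0,0,0,0.8],[0.9,0,0,0,0.8],[0.9,0,0,0,0.8],[0.9,0,0,0,0.8],[0.9,0,0,0,0.8],[0.9,0,0,0,0.8],[0.9,0,0,0,0.8],[0.9,0,0,0,0.5],[0.9,0,0,0,0]])

```text
time: 49.85
ee_pos: [0.4389, -0.2269, 0.0853]
eef_rot: [0.931, 0.346, -0.116, -0.021]
ft_force: [-1.0, -0.1, -0.4]
width: 0.0114
```

```bash
python3 - <<'E'
from h import *
T=pose(); print(T[:3,3],T[:3,2].round(3),np.round(read_state()['joint_positions'],2),read_state()['width'])
C=cup([.4985,-.208,.017],195)
X=held(np.load('Tgs.npy'),C,T)
a=np.linspace(0,6.28,60); b=np.array([.017*np.cos(a),.017*np.sin(a),0*a-.017]).T@X[:3,:3].T+X[:3,3]; print('lowest z',b[:,2].min())
im=camera('top'); 
for x in pinpoint('cup_small_mid','top'): print(x['conf'],ray('top',x['xy'],X[2,3]))
E
```

```text
[ 0.43892627 -0.22690342  0.08533744] [-0.231 -0.04  -0.972] [-0.49  0.52  1.    1.86 -0.3   1.21  1.34] 0.011446558971099722
cup mid [ 0.4941 -0.287   0.0721] h 134.2 tilt [0.083 0.229]
lowest z 0.0514751333283492
```

Call:
carry_out(rows=[[0.9,0,0,0.4,0],[0.9,0,0,0.4,0],[0.9,0,0,0.4,0],[0.9,0,0,0.3,0],[0.9,0,0,0.1,0],[0.9,0,0,0,0]])

```text
time: 50.45
ee_pos: [0.4258, -0.2286, 0.0331]
eef_rot: [0.929, 0.35, -0.116, -0.023]
ft_force: [0.2, 0.5, 0.0]
width: 0.011
```

```bash
python3 - <<'E'
from h import *
T=pose(); print(T[:3,3],read_state()['ft_force'])
X=held(np.load('Tgs.npy'),cup([.4985,-.208,.017],195),T)
a=np.linspace(0,6.28,60); b=np.array([.017*np.cos(a),.017*np.sin(a),0*a-.017]).T@X[:3,:3].T+X[:3,3]; print('lowest z',b[:,2].min())
E
```

```text
[ 0.42584898 -0.22860477  0.03313944] [0.23745918 0.52599236 0.03627527]
cup mid [ 0.4816 -0.2881  0.0196] h 134.7 tilt [0.082 0.226]
lowest z -0.0009541654385798043
```

Call:
carry_out(rows=[[0.7,0,0,0,0],[0.5,0,0,0,0],[0.3,0,0,0,0],[0.1,0,0,0,0],[0.1,0,0,-0.3,0],[0.1,0,0,-0.5,0],[0.1,0,0,-0.6,0],[0.1,0,0,-0.3,0],[0.1,0,0,0,0],[0.1,0,0,0,0]])

```text
time: 51.28
ee_pos: [0.4397, -0.2272, 0.0883]
eef_rot: [0.929, 0.351, -0.115, -0.022]
ft_force: [0.6, -0.2, 0.1]
width: 0.0392
```

```bash
python3 - <<'E'
from h import *
T=pose(); im=camera('wrist'); np.save('Tw21.npy',T); cv2.imwrite('pics/w21.png',im); print(T[:3,3],read_state()['width'],np.round(read_state()['joint_positions'],2))
g=im.astype(int); sat=g.max(2)-g.min(2)
m=((sat<22)&(g.mean(2)>110)).astype(np.uint8); m[262:]=0
pts=[]
for r in range(130,262,10):
    xs=np.where(m[r,200:310])[0]+200; print(r,(xs.min(),xs.max(),len(xs)) if len(xs) else None)
for q in ('cup_small_mid',):
    for x in pinpoint(q,'wrist'): print(x)
    camera('top')
    for x in pinpoint(q,'top'): print(x['conf'],ray('top',x['xy'],.017))
    camera('scene')
    for x in pinpoint(q,'scene'): print(x['conf'],ray('scene',x['xy'],.017))
E
```

```text
[ 0.43973223 -0.22718681  0.08830361] 0.03904545656850834 [-0.49  0.51  1.    1.85 -0.3   1.21  1.35]
130 None
140 None
150 None
160 None
170 None
180 (np.int64(242), np.int64(268), 13)
190 (np.int64(243), np.int64(268), 15)
200 (np.int64(245), np.int64(260), 16)
210 (np.int64(244), np.int64(260), 17)
220 (np.int64(243), np.int64(259), 17)
230 (np.int64(242), np.int64(258), 17)
240 (np.int64(241), np.int64(256), 16)
250 (np.int64(239), np.int64(255), 17)
260 (np.int64(238), np.int64(254), 17)
{'xy': [246.1, 300.7], 'conf': 0.56}
0.73 [ 0.47476356 -0.29905315  0.017     ]
0.73 [0.69691678 0.02890428 0.017     ]
```

```bash
python3 - <<'E'
from h import *
T=np.load('Tw21.npy')
E=ray('wrist',(255,186),.043,T); H=ray('wrist',(246.3,258),.043,T); u=(H-E)[:2]; u/=-np.hypot(*u)
h=np.degrees(np.arctan2(u[1],u[0])); C=E[:2]-.101*u; G=C+.08*u; print('eye',E,'h',h,'centre',C,'grip',G); go([*G,.040],h-90,T)
E
```

```text
eye [ 0.41702665 -0.21119545  0.043     ] h 125.31987798332416 centre [ 0.47541887 -0.29360509] grip [ 0.42916761 -0.22833013]
tcp [ 0.4397 -0.2272  0.0883] yaw 42.0 | shift first [ 0.04 -0.    1.65] | turn units 1.34 | shift after turn [ 0.04 -0.01  1.65]
```

Call:
carry_out(rows=[[0.1,0,0,0.2,0.7],[0.1,0,0,0.4,0.6],[0.1,0,0,0.4,0],[0.1,0,0,0.4,0],[0.1,0,0,0.25,0],[0.1,0,0,0,0]])

```text
time: 52.08
ee_pos: [0.4255, -0.2292, 0.0348]
eef_rot: [0.948, 0.297, -0.118, -0.016]
ft_force: [-0.3, -0.4, -0.1]
width: 0.0393
```

```bash
python3 - <<'E'
from h import *
go([.4292,-.2283,.040],35.3)
E
```

```text
tcp [ 0.4255 -0.2292  0.0348] yaw 35.4 | shift first [ 0.08  0.03 -0.2 ] | turn units 0.02 | shift after turn [ 0.08  0.03 -0.2 ]
```

Call:
carry_out(rows=[[0.1,0.08,0.03,-0.15,0],[0.1,0,0,0,0],[0.9,0,0,0,0],[0.9,0,0,0,0],[0.9,0,0,0,0],[0.9,0,0,0,0],[0.9,0,0,0,0],[0.9,0,0,0,0],[0.9,0,0,0,0]])

```text
time: 52.83
ee_pos: [0.4305, -0.2289, 0.0404]
eef_rot: [0.947, 0.298, -0.117, -0.016]
ft_force: [-0.3, 0.1, 0.6]
width: 0.011
```

```bash
python3 - <<'E'
from h import *
T=pose(); np.save('Tgs.npy',T); print(T[:3,3],T[:3,2].round(3),read_state()['width'])
X=held(T,cup([.4754,-.294,.017],125.3),T)
d=np.array([.557,.310,.17])-X[:3,3]; go(T[:3,3]+d,None,T)
E
```

```text
[ 0.43047102 -0.22886178  0.04037321] [-0.231 -0.04  -0.972] 0.010960401282728904
cup mid [ 0.4754 -0.294   0.017 ] h 125.3 tilt [ 0. -0.]
tcp [ 0.4305 -0.2289  0.0404] yaw 35.5 | shift first [ 12.52 -15.53  -6.39] | turn units 0.00 | shift after turn [ 12.52 -15.53  -6.39]
```

Call:
carry_out(rows=[[0.9,0,0,-0.2,0],[0.9,0,0,-0.4,0],[0.9,0,0,-0.6,0],[0.9,0,0,-0.7,0],[0.9,0,0,-0.7,0],[0.9,0,0,-0.7,0],[0.9,0,0,-0.7,0],[0.9,0,0,-0.6,0],[0.9,0,0,-0.3,0],[0.9,0,0,0,0]])

```text
time: 53.67
ee_pos: [0.4659, -0.2228, 0.1968]
eef_rot: [0.948, 0.297, -0.117, -0.016]
ft_force: [0.7, 0.7, -0.5]
width: 0.0109
```

```bash
python3 - <<'E'
from h import *
T=pose(); print(np.round(read_state()['joint_positions'],2),read_state()['width'])
X=held(np.load('Tgs.npy'),cup([.4754,-.294,.017],125.3),T)
d=np.array([.557,.310,.17])-X[:3,3]; go(T[:3,3]+d,None,T)
camera('scene'); print([np.round(x['xy']) for x in pinpoint('cup_small_mid','scene')],proj('scene',X[:3,3]))
E
```

```text
[-0.56  0.45  1.1   1.69 -0.25  1.44  1.2 ] 0.010850040772371436
cup mid [ 0.5107 -0.288   0.1735] h 125.2 tilt [-0.  0.]
tcp [ 0.4659 -0.2228  0.1968] yaw 35.4 | shift first [ 12.54 -15.53  -1.03] | turn units 0.00 | shift after turn [ 12.54 -15.53  -1.03]
[array([205., 251.])] [206.32191165 249.80806616]
```

Call:
carry_out(rows=[[0.9,0.2,-0.25,-0.05,0],[0.9,0.35,-0.43,-0.05,0],[0.9,0.4,-0.5,-0.05,0],[0.9,0.4,-0.5,-0.05,0],[0.9,0.4,-0.5,-0.05,0],[0.9,0.4,-0.5,-0.05,0],[0.9,0.4,-0.5,-0.05,0],[0.9,0.4,-0.5,-0.05,0],[0.9,0.4,-0.5,-0.05,0],[0.9,0.4,-0.5,-0.05,0],[0.9,0.4,-0.5,-0.05,0],[0.9,0.4,-0.5,-0.05,0],[0.9,0.4,-0.5,-0.05,0],[0.9,0.4,-0.5,-0.05,0],[0.9,0.4,-0.5,-0.05,0],[0.9,0.4,-0.5,-0.05,0],[0.9,0.4,-0.5,-0.05,0],[0.9,0.4,-0.5,-0.05,0],[0.9,0.4,-0.5,-0.05,0],[0.9,0.4,-0.5,-0.05,0]])

```text
time: 55.43
ee_pos: [0.4775, 0.1745, 0.1831]
eef_rot: [0.946, 0.292, -0.137, -0.02]
ft_force: [-0.2, -0.5, -0.5]
width: 0.0111
```

```bash
python3 - <<'E'
from h import *
T=pose(); print(np.round(read_state()['joint_positions'],2),read_state()['width'],T[:3,2].round(3))
X=held(np.load('Tgs.npy'),cup([.4754,-.294,.017],125.3),T)
d=np.array([.557,.310,.16])-X[:3,3]; go(T[:3,3]+d,None,T)
E
```

```text
[-1.16  0.47  1.    1.66 -0.39  1.52  0.52] 0.011139279790221628 [-0.271 -0.042 -0.962]
cup mid [0.5207 0.1088 0.1583] h 124.7 tilt [0.041 0.005]
tcp [0.4775 0.1745 0.1831] yaw 35.2 | shift first [ 4.69 -4.9  -0.67] | turn units 0.00 | shift after turn [ 4.69 -4.9  -0.67]
```

Call:
carry_out(rows=[[0.9,0.42,-0.44,-0.06,0],[0.9,0.42,-0.44,-0.06,0],[0.9,0.42,-0.44,-0.06,0],[0.9,0.42,-0.44,-0.06,0],[0.9,0.42,-0.44,-0.06,0],[0.9,0.42,-0.44,-0.06,0],[0.9,0.42,-0.44,-0.06,0],[0.9,0.42,-0.44,-0.06,0],[0.9,0.42,-0.44,-0.06,0],[0.9,0.3,-0.3,-0.06,0],[0.9,0.15,-0.15,0,0],[0.9,0,0,0,-0.7],[0.9,0,0,0,-0.8],[0.9,0,0,0,-0.5],[0.9,0,0,0,0],[0.9,0,0,0,0]])

```text
time: 56.77
ee_pos: [0.4988, 0.3754, 0.1671]
eef_rot: [0.914, 0.378, -0.148, -0.03]
ft_force: [0.2, 0.8, 0.2]
width: 0.0115
```

```bash
python3 - <<'E'
from h import *
T=pose(); print(np.round(read_state()['joint_positions'],2),read_state()['width'],T[:3,2].round(3))
X=held(np.load('Tgs.npy'),cup([.4754,-.294,.017],125.3),T)
d=np.array([.557,.310,.10])-X[:3,3]; go(T[:3,3]+d,None,T)
a=camera('wrist'); b=camera('scene'); c=camera('top')[145:215,100:190]
cv2.imwrite('pics/v16.png',np.hstack([cv2.resize(a,(400,300)),cv2.resize(b[60:180,230:390],(400,300),interpolation=cv2.INTER_CUBIC)])); cv2.imwrite('pics/top22.png',c); np.save('Tw22.npy',T)
# bright-ring centres measured in w17 (before small): rims
T=np.load('Tw17.npy'); im=cv2.imread('pics/w17.png'); g=im.astype(int); s=g.max(2)-g.min(2); m=(s<25)&(g.mean(2)>110)
for r in range(0,200,10):
    xs=np.where(m[r,150:350])[0]+150; print(r,(xs.min(),xs.max(),len(xs)) if len(xs) else None,end=' ')
E
```

```text
[-1.15  0.71  0.83  1.32 -0.56  1.63  0.46] 0.011497022102747893 [-0.293 -0.057 -0.954]
cup mid [0.5521 0.3193 0.1385] h 134.9 tilt [ 0.075 -0.021]
tcp [0.4988 0.3754 0.1671] yaw 46.2 | shift first [0.21 0.55 1.19] | turn units 0.00 | shift after turn [0.21 0.55 1.19]
0 (np.int64(150), np.int64(160), 11) 10 (np.int64(150), np.int64(271), 54) 20 (np.int64(163), np.int64(283), 71) 30 (np.int64(177), np.int64(290), 88) 40 (np.int64(185), np.int64(294), 85) 50 (np.int64(189), np.int64(297), 82) 60 (np.int64(188), np.int64(298), 88) 70 (np.int64(189), np.int64(297), 109) 80 (np.int64(192), np.int64(295), 101) 90 (np.int64(195), np.int64(349), 115) 100 (np.int64(203), np.int64(349), 114) 110 (np.int64(214), np.int64(349), 106) 120 (np.int64(243), np.int64(349), 62) 130 (np.int64(244), np.int64(349), 60) 140 (np.int64(244), np.int64(349), 54) 150 (np.int64(244), np.int64(349), 47) 160 (np.int64(244), np.int64(255), 12) 170 (np.int64(240), np.int64(258), 8) 180 None 190 None
```

```bash
python3 - <<'E'
from h import *
T=np.load('Tw17.npy'); im=cv2.imread('pics/w17.png')
E=ray('wrist',(249,171),.055,T); H=ray('wrist',(249.5,130),.055,T); u=(E-H)[:2]; u/=np.hypot(*u); print('eye',E,'h',np.degrees(np.arctan2(u[1],u[0])),'C medium',E[:2]-.101*u)
print('large rim centre',ray('wrist',(243,60),.047,T), 'expected rim width px', [ (proj('wrist',[.559+.047*a*-.19,.310+.047*a*.98,.047],T)).round() for a in (-1,1)])
# inner medium rim: gradient along row 60
g=cv2.cvtColor(im,cv2.COLOR_BGR2GRAY); print(g[60,180:310].tolist()); print(g[0:130,243].tolist())
E
```

```text
eye [0.45663924 0.29092524 0.055     ] h -169.95787449025747 C medium [0.5560919  0.30853684]
large rim centre [0.55550815 0.31484224 0.047     ] expected rim width px [array([305.,  57.]), array([194.,  57.])]
[123, 129, 132, 129, 129, 125, 127, 160, 202, 210, 180, 135, 112, 100, 92, 92, 89, 88, 87, 91, 92, 93, 92, 93, 95, 95, 96, 98, 112, 144, 187, 210, 200, 168, 139, 126, 126, 115, 98, 90, 89, 92, 93, 96, 98, 108, 127, 140, 142, 144, 141, 141, 142, 145, 145, 143, 141, 143, 147, 145, 141, 142, 144, 141, 143, 140, 142, 144, 144, 142, 143, 143, 143, 142, 142, 143, 145, 143, 142, 144, 142, 143, 143, 142, 144, 144, 143, 142, 144, 144, 145, 143, 145, 145, 142, 140, 129, 126, 123, 118, 118, 119, 118, 115, 116, 115, 130, 173, 208, 214, 190, 151, 129, 121, 126, 163, 203, 215, 208, 205, 206, 207, 200, 193, 188, 178, 175, 168, 157, 136]
[132, 189, 229, 231, 207, 158, 123, 108, 105, 107, 107, 106, 112, 146, 202, 228, 218, 179, 133, 107, 98, 98, 100, 101, 104, 120, 133, 137, 142, 146, 145, 143, 140, 141, 140, 139, 143, 143, 141, 142, 141, 138, 139, 141, 141, 142, 144, 142, 142, 140, 140, 141, 140, 138, 140, 141, 140, 142, 142, 142, 141, 143, 144, 142, 143, 141, 140, 136, 142, 138, 140, 140, 152, 180, 208, 215, 217, 217, 219, 225, 223, 217, 219, 215, 214, 212, 214, 214, 212, 211, 210, 211, 214, 211, 214, 218, 233, 235, 221, 195, 192, 198, 215, 225, 222, 201, 166, 141, 141, 143, 145, 142, 144, 143, 143, 142, 150, 155, 154, 147, 140, 139, 137, 138, 139, 141, 149, 154, 153, 152]
```

The measured rims confirm the medium cup is seated in the large one, 6 mm off-centre and within the play. I'll lower the small cup to (0.556, 0.309).

Call:
carry_out(rows=[[0.9,0.15,0.25,0.2,0],[0.9,0.1,0.2,0.4,0],[0.9,0,0.1,0.4,0],[0.9,0,0.05,0.2,0],[0.9,0,0,0,0]])

```text
time: 57.33
ee_pos: [0.5067, 0.3638, 0.1234]
eef_rot: [0.914, 0.376, -0.148, -0.029]
ft_force: [-0.3, 0.1, -1.1]
width: 0.0112
```

```bash
python3 - <<'E'
from h import *
T=pose(); X=held(np.load('Tgs.npy'),cup([.4754,-.294,.017],125.3),T)
for z in (.06,.0285): d=np.array([.556,.309,z])-X[:3,3]; go(T[:3,3]+d,None,T)
E
```

```text
cup mid [0.5598 0.3075 0.0949] h 134.7 tilt [ 0.074 -0.02 ]
tcp [0.5067 0.3638 0.1234] yaw 45.9 | shift first [0.24 0.07 1.14] | turn units 0.00 | shift after turn [0.24 0.07 1.14]
tcp [0.5067 0.3638 0.1234] yaw 45.9 | shift first [0.5  0.24 2.15] | turn units 0.00 | shift after turn [0.5  0.24 2.15]
```

Call:
carry_out(rows=[[0.9,0.1,0.02,0.3,0],[0.9,0.1,0.03,0.4,0],[0.9,0.08,0.05,0.4,0],[0.9,0.08,0.05,0.4,0],[0.9,0.05,0.03,0.2,0],[0.9,0,0,0,0]])

```text
time: 57.83
ee_pos: [0.5023, 0.3657, 0.0638]
eef_rot: [0.914, 0.376, -0.149, -0.029]
ft_force: [0.2, 0.0, -0.3]
width: 0.0109
```

```bash
python3 - <<'E'
from h import *
T=pose(); X=held(np.load('Tgs.npy'),cup([.4754,-.294,.017],125.3),T); print(read_state()['ft_force'])
for z in (.0285,): d=np.array([.556,.309,z])-X[:3,3]; go(T[:3,3]+d,None,T)
E
```

```text
cup mid [0.5553 0.3094 0.0352] h 134.7 tilt [ 0.076 -0.019]
[ 0.17301307  0.00387081 -0.33001236]
tcp [0.5023 0.3657 0.0638] yaw 45.9 | shift first [0.06 0.06 0.21] | turn units 0.00 | shift after turn [0.06 0.06 0.21]
```

Call:
carry_out(rows=[[0.9,0.06,0.05,0.15,0],[0.9,0,0,0.08,0],[0.9,0,0,0,0],[0.7,0,0,0,0],[0.5,0,0,0,0],[0.3,0,0,0,0],[0.2,0,0,0,0],[0.2,0,0,0,0],[0.2,-0.06,-0.04,-0.25,0],[0.2,-0.12,-0.08,-0.5,0],[0.2,-0.16,-0.1,-0.7,0],[0.2,-0.16,-0.1,-0.7,0],[0.2,-0.16,-0.1,-0.7,0],[0.2,-0.16,-0.1,-0.7,0],[0.2,-0.16,-0.1,-0.7,0],[0.2,0,0,0,0],[0.2,0,0,0,0]])

```text
time: 59.25
ee_pos: [0.5093, 0.365, 0.2063]
eef_rot: [0.915, 0.376, -0.146, -0.029]
ft_force: [0.3, 0.1, -1.2]
width: 0.0348
```

```bash
python3 - <<'E'
from h import *
T=pose(); print(T[:3,3]); im=camera('wrist'); np.save('Tw23.npy',T); cv2.imwrite('pics/w23.png',im); sc=camera('scene')
for q,z in (('cup_small_mid',.028),('cup_medium_mid',.027),('cup_large_mid',.026)):
    for x in pinpoint(q,'scene')[:2]: print('scene',q,round(x['conf'],2),ray('scene',x['xy'],z).round(3)[:2])
for q,z in (('coffee_scoop_mid',.028),('butter_pan_mid',.0225)):
    print(q,[(round(x['conf'],2),np.round(x['xy'])) for x in pinpoint(q,'scene')])
E
```

```text
[0.5093013  0.36503381 0.20627876]
scene cup_small_mid 0.76 [0.569 0.306]
scene cup_medium_mid 0.61 [0.565 0.302]
scene cup_large_mid 0.8 [0.544 0.312]
coffee_scoop_mid [(0.87, array([254., 199.]))]
butter_pan_mid [(0.73, array([310., 197.])), (0.3, array([302., 111.]))]
```

Call:
carry_out(rows=[[0.2,0,-0.4,0,0],[0.2,0,-0.6,-0.1,0],[0.2,0,-0.7,-0.1,0],[0.2,0,-0.7,-0.1,0],[0.2,0,-0.7,-0.1,0],[0.2,0,-0.7,-0.1,0],[0.2,0,-0.5,0,0],[0.2,0,0,0,0],[0.2,0,0,0,0]])

```text
time: 60.35
ee_pos: [0.4153, 0.466, 0.2369]
eef_rot: [0.914, 0.376, -0.151, -0.028]
ft_force: [0.6, -0.7, -0.3]
width: 0.0347
```

```bash
python3 - <<'E'
from h import *
T=pose(); print(T[:3,3]); im=camera('wrist'); np.save('Tw24.npy',T); sc=camera('scene'); tp=camera('top')
p=proj('wrist',[.556,.309,.047],T); print(p); x0,y0=int(np.clip(p[0]-110,0,292)),int(np.clip(p[1]-90,0,204)); print(x0,y0)
A=cv2.resize(im[y0:y0+180,x0:x0+220],(660,540),interpolation=cv2.INTER_CUBIC)
B=cv2.resize(sc[75:145,255:345],(140,109),interpolation=cv2.INTER_CUBIC)
S=np.zeros((540,140,3),np.uint8); S[:109]=B; S[120:228]=cv2.resize(tp[150:220,100:190],(140,108)); 
cv2.imwrite('pics/final.png',np.hstack([A,S])); cv2.imwrite('pics/w24.png',im)
E
```

```text
[0.41529438 0.46601396 0.23691462]
[278.84779639 364.49115347]
168 204
```

View pics/final.png

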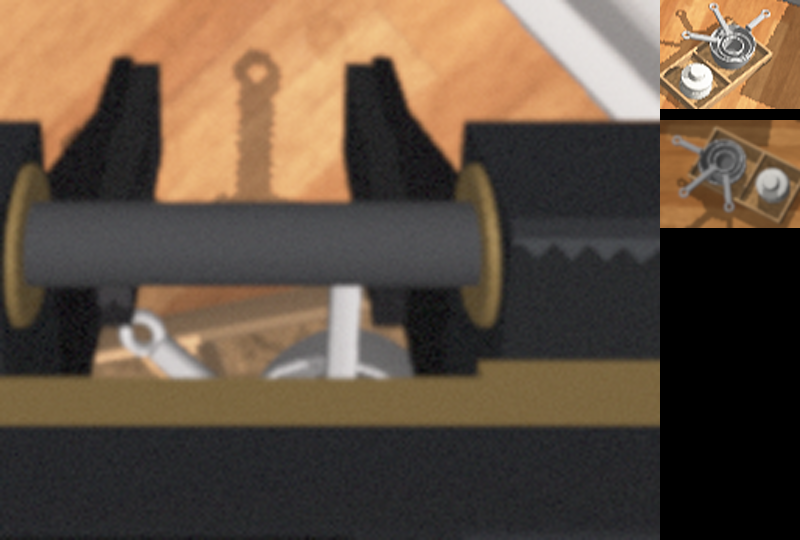

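The large panel only shows the gripper hiding the nest. The two small insets show three concentric rims, three handles fanned apart, and the timer upright in its bay. I've now used all 16 views, so I'll check seating numerically from a better wrist pose.

Call:
carry_out(rows=[[0.2,0,0.4,0,0],[0.2,0,0.7,0.1,0],[0.2,0,0.7,0.1,0],[0.2,0,0.7,0,0],[0.2,0,0.7,0,0],[0.2,0,0.7,0,0],[0.2,0,0.7,0,0],[0.2,0,0.7,0,0],[0.2,0,0.7,0,0],[0.2,0,0.7,0,0],[0.2,0,0.7,0,0],[0.2,0,0.7,0,0],[0.2,0,0.7,0,0],[0.2,0,0.7,0,0],[0.2,0,0.5,0,0],[0.2,0,0.3,0,0],[0.2,0,0,0,0],[0.2,0,0,0,0]])

```text
time: 62.0
ee_pos: [0.6435, 0.1923, 0.1731]
eef_rot: [0.921, 0.356, -0.155, -0.024]
ft_force: [-0.3, 1.1, 0.9]
width: 0.0349
```

```bash
cat > chk.py <<'E'
from h import *
from scipy.ndimage import map_coordinates
from scipy.optimize import least_squares
T=pose(); print('tcp',T[:3,3],'nest px',proj('wrist',[.556,.309,.047],T)); im=camera('wrist'); cv2.imwrite('pics/w25.png',im); np.save('Tw25.npy',T)
g=cv2.GaussianBlur(cv2.cvtColor(im,cv2.COLOR_BGR2GRAY),(0,0),.8).astype(float)
a=np.linspace(0,2*np.pi,180,endpoint=False)
def ring(p,r): # p: x,y,z,tx,ty  mean brightness of rim circle
    P=np.array([p[0]+r*np.cos(a),p[1]+r*np.sin(a),p[2]+p[3]*r*np.cos(a)+p[4]*r*np.sin(a)]).T
    q=np.array([proj('wrist',x,T) for x in P]); ok=(q[:,1]<235)&(q[:,1]>2)&(q[:,0]>2)&(q[:,0]<509)
    v=map_coordinates(g,[q[ok,1],q[ok,0]],order=1); return np.minimum(v,200).mean() if ok.sum()>60 else 0
from scipy.optimize import differential_evolution
for n,r,z in (('large',.0455,.047),('medium',.0325,.046),('small',.0205,.045)):
    f=lambda p:-ring(p,r)
    s=differential_evolution(f,[(.53,.585),(.285,.335),(z-.006,z+.015),(-.15,.15),(-.15,.15)],maxiter=25,popsize=8,seed=1)
    print(n,s.x.round(4),'seated z',z,'score',round(-s.fun,1))
E
timeout 500 python3 chk.py; python3 - <<'E'
from h import *
T=np.load('Tw25.npy')
for q,z in (('cup_small_mid',.028),('cup_medium_mid',.027),('cup_large_mid',.026),('timer_mid',.034)):
    for x in pinpoint(q,'wrist')[:2]: print('wrist',q,round(x['conf'],2),np.round(x['xy']),ray('wrist',x['xy'],z,T).round(3)[:2])
camera('top')
for q,z in (('coffee_scoop_mid',.028),('butter_pan_mid',.0225)): print(q,[(round(x['conf'],2),np.round(x['xy'])) for x in pinpoint(q,'top')])
E
```

```text
tcp [0.64352889 0.19231067 0.17305308] nest px [311.02685623  34.90450021]
wrist cup_small_mid 0.75 [314.  40.] [0.556 0.311]
wrist timer_mid 0.84 [209.  90.] [0.511 0.214]
coffee_scoop_mid [(0.64, array([258., 186.]))]
butter_pan_mid [(0.81, array([236., 143.]))]Traceback (most recent call last):
    calc_energies = list(
        self._mapwrapper(self.func, parameters_pop[0:S])
    )
    return self.f(x, *self.args)
           ~~~~~~^^^^^^^^^^^^^^^
  File "chk.py", line 13, in <lambda>
    f=lambda p:-ring(p,r)
                ~~~~^^^^^
  File "chk.py", line 9, in ring
    q=np.array([proj('wrist',x,T) for x in P]); ok=(q[:,1]<235)&(q[:,1]>2)&(q[:,0]>2)&(q[:,0]<509)
                ~~~~^^^^^^^^^^^^^
  File "h.py", line 10, in proj
    i=camera_info(n)
ValueError: time passes only in moves, steps and waits

The above exception was the direct cause of the following exception:

Traceback (most recent call last):
  File "chk.py", line 14, in <module>
    s=differential_evolution(f,[(.53,.585),(.285,.335),(z-.006,z+.015),(-.15,.15),(-.15,.15)],maxiter=25,popsize=8,seed=1)
RuntimeError: The map-like callable must be of the form f(func, iterable), returning a sequence of numbers the same length as 'iterable'
```

Call:
carry_out(rows=[[0.2,0,-0.4,-0.5,0],[0.2,0,-0.5,-0.5,0],[0.2,0,-0.5,-0.5,0],[0.2,0,0,-0.3,0],[0.2,0,0,0,0],[0.2,0,0,0,0]])

```text
time: 62.9
ee_pos: [0.6299, 0.2333, 0.2333]
eef_rot: [0.92, 0.359, -0.155, -0.024]
ft_force: [0.2, 0.0, -0.7]
width: 0.0346
```

```bash
python3 - <<'E'
s=open('h.py').read().replace("    i=camera_info(n)\n","    i=INFO.setdefault(n,None) or INFO.update({n:camera_info(n)}) or INFO[n]\n").replace("def ray","INFO={}\ndef ray",1)
open('h.py','w').write(s)
c=open('chk.py').read().replace("    q=np.array([proj('wrist',x,T) for x in P]);","    c=(P-E[:3,3])@E[:3,:3]; q=np.array([I['fx']*c[:,0]/c[:,2]+I['cx'],I['fy']*c[:,1]/c[:,2]+I['cy']]).T;").replace("a=np.lin","I=camera_info('wrist'); E=T@I['tool_from_camera']\na=np.lin",1)
open('chk.py','w').write(c)
E
timeout 500 python3 chk.py
```

```text
tcp [0.62989315 0.23327981 0.23333508] nest px [297.83360566  94.45167705]
large [ 0.5541  0.3153  0.0519 -0.0245  0.0151] seated z 0.047 score 194.4
medium [ 0.5582  0.3107  0.0402  0.0346 -0.0319] seated z 0.046 score 199.2
small [0.5549 0.3123 0.0461 0.0649 0.0517] seated z 0.045 score 200.0
```

```bash
python3 - <<'E'
c=open('chk.py').read().replace("np.minimum(v,200).mean()","np.minimum(v,240).mean()").replace("[(.53,.585),(.285,.335),(z-.006,z+.015)","[(.53,.585),(.285,.335),(z-.001,z+.001)")
c=c.replace("    print(n,s.x","    s2=differential_evolution(lambda p:-ring([p[0],p[1],z,0,0],r),[(.53,.585),(.285,.335)],seed=1); print('level',s2.x.round(4),round(-s2.fun,1))\n    print(n,s.x")
exec(c)
E
```

```text
tcp [0.62991593 0.23296112 0.23315112] nest px [298.02966245  94.16762797]
level [0.5531 0.3156] 212.4
large [0.5532 0.3154 0.048  0.0156 0.022 ] seated z 0.047 score 212.7
level [0.5589 0.3104] 218.4
medium [ 0.5589  0.3105  0.0465  0.0128 -0.0154] seated z 0.046 score 218.4
level [0.5557 0.3119] 220.2
small [ 0.5559  0.3119  0.046   0.0263 -0.0093] seated z 0.045 score 220.3
```

```bash
python3 -c "
from bench import *
print(close_job())"
```

```text
the job is handed in; nothing more can be done
None
```

I put the timer upright in the small bay and nested the three cups in the square bay. The handles are fanned to roughly 82° (large), 135° (small) and 190° (medium), and none points over the timer's bay. The job was handed in at about 63 s with the arm clear of everything.

**What the last checks showed:**
- **Cups:** Rim fits in the wrist picture put all three at seated height. A level model fits as well as a tilted one.
- **Nesting:** The medium cup's axis is about 7 mm from the large one's, and the small cup's about 4 mm from the medium one's. The limit is 12 mm for both.
- **Timer:** It is within about 4 mm of the bay centre.
- **Scoop and butter pan:** The networks place both within 5 pixels (roughly 1 cm) of where they started.

**What failed or disagreed:**
- **Tool tilt:** The tool drifted to about 17° of tilt during the job. I set the small cup down on the table once, turned partway, and picked it up again so it would hang level.
- **First rim fit:** It gave loose heights and tilts, off by up to 6 mm and 0.08 rad. Repeating it with the height held within 1 mm of seated gave the level result above, so that result assumes the cups are seated.
- **Last picture:** The last picture I was allowed mostly showed the gripper. Only its small insets confirmed the fanned handles and the timer by eye.
- **Network positions:** Some scene-camera readings of the nested cups were 1–2 cm off the wrist fits.

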